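# Put the trowel away in the pull-out tray

## Task

Put the red trowel away: lay it gently (do not drop it) flat on the floor of the open pull-out tray, beside the hand rake and not on top of it, with its blade towards the back and its handle towards the tray's front. Then push the tray gently until it is fully shut, with both tools lying inside. Do not knock the small shelf that overhangs the tray, and leave the pots and the clear scoop as they are.

Things in the scene. Friction and masses are not known exactly. Their poses are not given: they have to be found in the camera images.
- trowel: Red plastic hand trowel, 200 mm long, 0.14 kg, lying flat, blade to its +x, z up. Origin: underside of the handle at the grip point, near the centre of mass. Handle: bar with flat sides, 26 mm wide (y), 30 mm high, from 85 mm behind to 25 mm ahead of the origin (black band near its end). Blade: 30 to 115 mm ahead, shallow trough 72 mm wide, up to 14 mm high, at underside level
- trowel_tip (a point): Tip of the trowel's blade, underside, 115 mm ahead of the trowel's origin
- trowel_end (a point): End of the trowel's handle, underside, 85 mm behind the trowel's origin
- housing: Black steel housing of the pull-out tray, fixed to the work surface; its front faces its own -x, x to the back, z up. Origin: middle of the front face's lower edge, on the work surface. 270 mm deep, 264 mm wide, 199 mm high; closed below 100 mm, above it the tray's opening, 252 mm wide, upper edge 193 mm above the work surface
- upper_shelf: Small black steel shelf board on posts over the housing, fixed to it, overhanging the open tray: 160 mm deep (x), 300 mm wide (y), 12 mm thick. Origin: centre of its underside, 310 mm above the work surface; front edge 80 mm ahead (-x) of it, 40 mm in front of the housing's front face. A small white pot stands on it
- tray (a joint): Pull-out tray, sliding: 0 = fully shut, grows as it is pulled out towards its -x (m), at most 0.185; starts partly open; about 2 N of friction
- tray_floor (a point): Front middle of the tray's inner floor, at the inner face of the front panel, 108 mm above the work surface; moves with the tray; x to the back. Inside: 246 mm long (x, from 0 to 246 mm), 232 mm wide (y, -116 to 116). Walls 30 mm above the floor, front panel 32 mm
- tray_front (a point): Centre of the outer face of the tray's front panel (250 mm wide, 36 mm high, no protruding handle), 122 mm above the work surface, 10 mm ahead (-x) of tray_floor; 10 mm in front of the housing's front face when shut; push here towards +x
- rake: Small hand rake, wooden handle 22 mm wide and high, steel head 66 mm wide, 170 mm long, lying in the +y half of the tray, handle to the front. Origin: underside, middle of its length
- scoop: Clear plastic scoop, 190 mm long, 70 mm wide, 40 mm high, on the work surface. Origin: underside, middle; bowl to its +x
- pot_left: White ceramic pot, 100 mm across, 100 mm high (leaves to 140), on the work surface. Origin: centre of its underside
- pot_right: White ceramic pot like the other, on the other side of the tray. Origin: centre of its underside
- pot_shelf: Small white ceramic pot, 84 mm across, 70 mm high, standing on the upper shelf. Origin: centre of its underside
Not all that is in view belongs to the job. Leave any blue or purple look-alike of the pot_left alone.

How it is judged:
By the outcome, as a careful person would: the job done as asked, in the order asked, and still so for the second after the job is handed in, with the robot touching nothing.
It also fails if it takes over 67 s, if anything falls off the work surface, if the arm or the gripper's body presses on something with over 40 N, if the wrist force passes 120 N, or if a joint passes its speed limit or range.

## Robot

A 6-joint arm with a two-finger parallel gripper is mounted at the origin on the work surface. World frame = base frame: x ahead of the robot, y to its left, z up, the work surface at z = 0. Lengths are in m, angles in degrees, forces in N, time in s.
With the tool pointing down it reaches from about 0.4 to 0.825 m from the base axis. Payload 7 kg.
Tool frame: the origin (TCP) lies midway between the tips of the shut fingers; the grasp point (between the pads) lies 19 mm behind it; z points along the fingers, y is the direction in which the jaws open and shut (so a half turn about z gives the same grasp; the last joint's range is limited). The gripper opens to 88 mm and grips with 3 to 60 N. Pads are 19 mm wide; open, the fingers measure 130 mm over their backs; the gripper's body (78 mm by 193 mm) begins 47 mm behind the grasp point.
Start: joints at [83.314, 20.546, 0.682, 0, -70.136, -16.507], TCP at [0.266, 0.62, 0.227] pointing down, gripper open.
Joint ranges: [-176.03, 176.03], [-82.01, 121.73], [-58.28, 71.71], [-173.87, 95.51], [-174.79, -0.11], [-173.66, 173.66]. Speed limits (degrees/s): [136.94, 136.94, 172.46, 180, 180, 180].

## Interface

Orientations are given as [roll, pitch, yaw] about the fixed x, y, z axes, in that order (R = Rz(yaw) Ry(pitch) Rx(roll)).
In Python, from plant import get_state, capture, get_calibration, close_job, boxes_of, cut_out gives the robot as it stands.
- The arm moves only by the tool apply_moves, never from a script. Its argument "commands" is a list of rows, each an object with "grip": the closure, from 0 (fully open) to 1 (shut); "slide": the shift along the tool's x, y, z in m, a list of three; "roll": the turn about the tool's z in degrees. In form: [{"grip": grip, "slide": [x, y, z], "roll": roll}, ...]. A call has 1 to 5 rows; each row is the pose to reach, as a shift and turn from the pose commanded when the call began, along the tool's axes at that moment; what a row does not reach only later rows make up. A row lasts 1/8 s, in which the tool goes at most 62.5 mm and 10.7 degrees, less where a joint would pass 70% of its speed; a pose out of reach is approached as far as the arm can. A call with a gripper value outside its range is refused whole. The fingers move at their own pace and stop on an object; "grip_force" is the grip in N (left out, the last holds). Time passes only in rows, so rows that repeat a pose let the fingers close. It gives the time, the measured TCP pose, the force and the opening at its end, in the units of the state.
- get_state(): the state, without advancing time (a new reading comes with each control period).
- capture(name): name is "scene" or "top" or "wrist"; returns (picture, depth): 480x640x3 uint8, red, green, blue; 480x640 float32, m along the optical axis (not along the pixel's ray), 0 where there is no reading.
- get_calibration(name): a dict with "mtx" (3x3 intrinsics, pixels), "R" (3x3) and "t" (3): a world point X has camera coordinates R X + t. Camera axes: x right, y down, z forward; pixel columns grow to the right and rows downward; lengths in m; the calibration is good to about 2 mm. The wrist camera is an equidistant fisheye: a pixel r from the principal point sees the ray r / f radians off the axis. A picture is of the moment at which its call begins: read the wrist's pose just before it. get_calibration takes no time and is no camera call; for the wrist camera it gives the pose at the moment of the call.
- close_job(): hands the job in, once; it reports no verdict.
Trained networks look in the newest picture that a camera, given by its name, has taken for a name from the list of things; names that differ only in an ending like _2 or _b are one class to them, and where a whole thing is asked for, a point or a joint stands for the part that bears it (a point fixed in the world has none). Each returns a list of dicts, best first, with "score" (0 to 1); they miss things now and then, are a little off and sometimes report something else, mostly with a low value. They report only what shows in the picture. A call takes as long as a camera call. They do not tell look-alikes from the thing itself.
- boxes_of(name, camera): "position" ([x, y, z] in m, in the coordinates of the camera as it stood for that picture, good to about 4 mm: the middle of the surface that is visible of it).
- cut_out(name, camera): "mask" (480x640 bool, what is visible of it).
The state is a dict: "time_s": time; "joints": joint angles; "qd": joint speeds; "joint_torque": joint torques, N m; "tcp_pos": TCP position; "eef_rot": TCP orientation; "contact_force": force on the tool from outside, world axes, zero at the start; "moment": the same for the moment, N m; "gripper_width": finger opening in m.
Only numpy, scipy, OpenCV 4.12 (cv2) and the standard library are available. Lean on these libraries where they do the work, as an engineer would, in place of code of your own. Each camera call takes 0.05 s, during which the arm holds its last target.

## Working session

There is one attempt and no reset: what is moved stays moved. The work goes in short steps, Python scripts to look and compute and a tool call to move; the robot and the scene stay as the last step left them, time stands still between calls to the robot, and variables do not carry over. Pictures are saved under pics/ and viewed, and the job is handed in when it is done.

Besides the shell and the picture viewer there is one more tool, called after "Request:" as a command line: name --argument value ..., lists and objects as JSON in quotes. apply_moves: Moves the arm, as the interface text tells. Its arguments: {"type":"object","properties":{"commands":{"type":"array"},"grip_force":{"type":"number"}},"required":["commands"]}

```bash
mkdir -p pics; ls
cat > h.py <<'E'
import numpy as np, cv2
from plant import *
def world(cam,p,cal=None):
    c=cal or get_calibration(cam); return np.array(c["R"]).T@(np.array(p)-np.array(c["t"]))
def cloud(cam,depth,mask=None):
    c=get_calibration(cam);K=np.array(c["mtx"])
    v,u=np.nonzero((depth>0)&(mask if mask is not None else True))
    z=depth[v,u]
    P=np.stack([(u-K[0,2])/K[0,0]*z,(v-K[1,2])/K[1,1]*z,z],1)
    return (P-np.array(c["t"]))@np.array(c["R"]),u,v
E
python3 - <<'E'
from h import *
print(get_state())
for n in ("scene","top"):
    im,d=capture(n); cv2.imwrite(f"pics/{n}0.png",im[:,:,::-1]); np.savez(f"{n}0.npz",im=im,d=d)
    c=get_calibration(n); print(n,np.array(c["mtx"]).round(1).tolist(),np.array(c["R"]).round(3).tolist(),np.array(c["t"]).round(3))
    for o in ["trowel","tray","rake","housing","upper_shelf"]:
        for b in boxes_of(o,n)[:2]: print(o,round(b["score"],2),world(n,b["position"]).round(3))
E
```

```text
pics
{'time_s': 0.0, 'joints': array([ 8.33129577e+01,  2.05922118e+01,  6.32284078e-01, -1.87287388e-02,
       -7.01369761e+01, -1.65070360e+01]), 'qd': array([-0.05941762, -0.09737044, -0.08325708,  0.00603704,  0.01500305,
       -0.08324246]), 'joint_torque': array([ 2.06682082e-03, -5.82715774e+01,  2.93042654e+01,  6.99708447e+00,
        6.80234531e-03, -1.40121192e-04]), 'tcp_pos': array([0.26568346, 0.61996269, 0.225607  ]), 'eef_rot': array([ 1.79902087e+02, -1.06556548e-02, -2.32004477e+01]), 'contact_force': array([-0.67648852,  0.11445   ,  0.30326891]), 'moment': array([ 0.05406759,  0.05996596, -0.01491756]), 'gripper_width': 0.08789014049254269}
scene [[442.9, 0.0, 314.7], [0.0, 442.9, 242.0], [0.0, 0.0, 1.0]] [[-0.969, -0.246, 0.009], [-0.236, 0.918, -0.319], [0.07, -0.311, -0.948]] [0.537 0.172 1.186]
trowel 0.68 [ 0.458 -0.36   0.01 ]
tray 0.8 [ 0.605 -0.064  0.104]
rake 0.88 [0.638 0.004 0.134]
rake 0.67 [0.725 0.304 0.1  ]
upper_shelf 0.79 [ 0.731 -0.029  0.324]
top [[499.7, 0.0, 316.2], [0.0, 499.7, 245.5], [0.0, 0.0, 1.0]] [[-0.025, -1.0, 0.015], [-0.99, 0.023, -0.142], [0.142, -0.018, -0.99]] [0.024 0.578 1.315]
trowel 0.88 [ 0.46  -0.36   0.013]
tray 0.59 [ 0.605 -0.065  0.112]
rake 0.75 [0.632 0.001 0.13 ]
housing 0.79 [ 0.699 -0.063  0.196]
upper_shelf 0.65 [ 0.721 -0.048  0.322]
```

View pics/scene0.png

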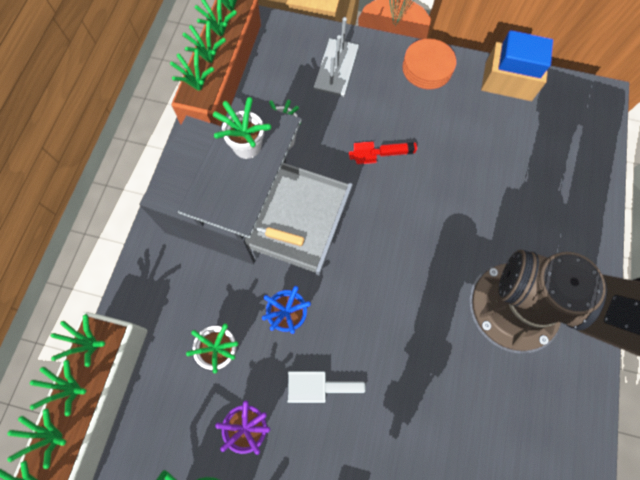

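View pics/top0.png

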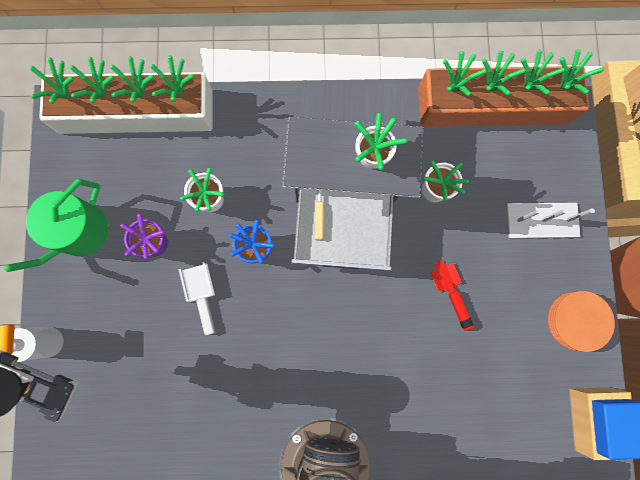

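The top view shows the red trowel at (455,295), the open tray at (345,228) with the rake at (320,215), and the shelf above it with its front edge near row 190. Next I'll measure these precisely.

Run:
```python
from h import *
for n in ("top","scene"):
    z=np.load(f"{n}0.npz"); im,d=z["im"].astype(int),z["d"]
    red=(im[...,0]>150)&(im[...,1]<70)&(im[...,2]<70)
    P,u,v=cloud(n,d,None)
    rr=red[v,u]&(P[:,1]<-.2)&(P[:,1]>-.5)&(P[:,2]<.08)
    Q=P[rr]; print(n,"red",len(Q),Q.min(0).round(3),Q.max(0).round(3))
    m=(Q[:,2]>.02); H=Q[m]; 
    c=H[:,:2].mean(0); w,V=np.linalg.eigh(np.cov((H[:,:2]-c).T)); ax=V[:,1]*np.sign(V[0,1]); 
    print("handle c",c.round(4),"ax",ax.round(3),np.degrees(np.arctan2(ax[1],ax[0])).round(1),"ztop",np.percentile(H[:,2],[5,50,95]).round(4))
    s=(Q[:,:2]-c)@ax; t=(Q[:,:2]-c)@np.array([-ax[1],ax[0]]); print("s",np.percentile(s,[.3,99.7]).round(3),"t",np.percentile(t,[.3,99.7]).round(3), "handle t",np.percentile(t[m],[1,99]).round(3),"handle s",np.percentile(s[m],[1,99]).round(3))
    tip=c+ax*s.max(); print("tip",tip.round(3),"origin from tip",(tip-ax*.115).round(3))
    # tray
    b=(P[:,0]>.45)&(P[:,0]<.72)&(abs(P[:,1]+.06)<.16)
    T=P[b&(P[:,2]>.128)&(P[:,2]<.15)]; print("tray rim",np.percentile(T,[.5,99.5],axis=0).round(3).tolist())
    F=P[b&(abs(P[:,2]-.108)<.006)]; print("floor",np.percentile(F,[1,99],axis=0).round(3).tolist())
    if len(T): 
        fr=T[T[:,0]<T[:,0].min()+.03]
        for y0 in np.arange(-.19,.07,.03):
            k=T[abs(T[:,1]-y0)<.008]; 
            if len(k): print(round(y0,2),np.percentile(k[:,0],[1,10]).round(4),len(k))
    S=P[(P[:,2]>.30)&(P[:,2]<.335)&(P[:,0]>.5)&(P[:,0]<1)&(abs(P[:,1])<.3)]
    print("shelf",len(S),np.percentile(S,[.5,99.5],axis=0).round(3).tolist())
    wood=(im[...,0]>180)&(im[...,2]<130)&(im[...,1]>110)
    W=P[wood[v,u]&b&(P[:,2]>.1)&(P[:,2]<.16)]; print("wood",np.percentile(W,[1,50,99],axis=0).round(3).tolist())
    for nm in ["pot_right","pot_left","rake","trowel_tip"]:
        for q in boxes_of(nm,n)[:2]: print(nm,round(q["score"],2),world(n,q["position"]).round(3))
print(get_state()["time_s"])
```

```text
top red 947 [ 0.341 -0.408 -0.009] [ 0.532 -0.305  0.038]
handle c [ 0.4034 -0.3747] ax [0.943 0.332] 19.4 ztop [0.023  0.0288 0.0331]
s [-0.063  0.133] t [-0.034  0.033] handle t [-0.013  0.012] handle s [-0.063  0.045]
tip [ 0.53 -0.33] origin from tip [ 0.422 -0.368]
tray rim [[0.5, -0.195, 0.128], [0.709, 0.071, 0.145]]
floor [[0.52, -0.178, 0.103], [0.712, 0.055, 0.113]]
-0.19 [0.6393 0.6479] 38
-0.16 [0.4986 0.5004] 32
-0.13 [0.502  0.5031] 28
-0.1 [0.5046 0.5054] 30
-0.07 [0.5082 0.5084] 30
-0.04 [0.5098 0.5116] 31
-0.01 [0.5127 0.5158] 76
0.02 [0.5174 0.5178] 28
0.05 [0.5207 0.5232] 89
shelf 8043 [[0.646, -0.223, 0.314], [0.824, 0.079, 0.326]]
wood [[0.582, -0.009, 0.122], [0.625, -0.005, 0.127], [0.675, 0.01, 0.132]]
pot_right 0.74 [ 0.734 -0.33   0.098]
pot_right 0.24 [ 0.739 -0.115  0.389]
pot_left 0.84 [0.721 0.298 0.097]
pot_left 0.84 [0.599 0.459 0.099]
rake 0.75 [0.632 0.001 0.13 ]
trowel_tip 0.75 [ 0.461 -0.362  0.011]
scene red 811 [ 0.345 -0.423 -0.004] [ 0.535 -0.311  0.037]
handle c [ 0.4064 -0.3718] ax [0.937 0.349] 20.4 ztop [0.0222 0.0294 0.0337]
s [-0.063  0.132] t [-0.049  0.03 ] handle t [-0.014  0.012] handle s [-0.062  0.045]
tip [ 0.531 -0.325] origin from tip [ 0.423 -0.365]
tray rim [[0.503, -0.194, 0.128], [0.717, 0.074, 0.145]]
floor [[0.522, -0.178, 0.103], [0.713, 0.058, 0.113]]
-0.19 [0.6393 0.6596] 36
-0.16 [0.502  0.5041] 52
-0.13 [0.5045 0.5054] 25
-0.1 [0.5075 0.5084] 24
-0.07 [0.5092 0.5102] 30
-0.04 [0.5121 0.5131] 30
-0.01 [0.5152 0.5174] 62
0.02 [0.5201 0.5211] 38
0.05 [0.5233 0.5267] 111
shelf 7781 [[0.649, -0.22, 0.315], [0.827, 0.082, 0.327]]
wood [[0.585, -0.016, 0.104], [0.627, -0.009, 0.122], [0.68, 0.012, 0.132]]
pot_right 0.77 [ 0.723 -0.363  0.121]
pot_left 0.95 [0.725 0.302 0.102]
pot_left 0.8 [0.603 0.458 0.102]
rake 0.88 [0.638 0.004 0.134]
rake 0.67 [0.725 0.304 0.1  ]
trowel_tip 0.83 [ 0.462 -0.359  0.016]
trowel_tip 0.5 [ 0.604 -0.064  0.112]
1.0
```

```bash
python3 - <<'E'
from h import *
im,d=capture("wrist"); cv2.imwrite("pics/wrist0.png",im[:,:,::-1])
c=get_calibration("wrist"); print({k:np.array(c[k]).round(3).tolist() for k in c})
C=-np.array(c["R"]).T@np.array(c["t"]); print("cam pos",C)
s=get_state(); tcp=s["tcp_pos"]
from scipy.spatial.transform import Rotation as Ro
R=Ro.from_euler("xyz",s["eef_rot"],degrees=True).as_matrix()
print("cam in tool",(R.T@(C-tcp)).round(3), "tool x,y",R[:,0].round(2),R[:,1].round(2))
for n in ("top","scene"):
    z=np.load(f"{n}0.npz"); P,u,v=cloud(n,z["d"])
    L=(P-tcp)@R
    k=(abs(L[:,0])<.25)&(abs(L[:,1])<.25)&(L[:,2]<.03)&(L[:,2]>-.5)
    L=L[k];print(n,len(L))
    for a in np.arange(-.4,.03,.02):
        q=L[(L[:,2]>=a)&(L[:,2]<a+.02)]
        if len(q)>5: print(round(a,2),len(q),q[:,:2].min(0).round(3),q[:,:2].max(0).round(3))
E
python3 -c "
import cv2;im=cv2.imread('pics/top0.png')[300:470,0:150];cv2.imwrite('pics/c.png',cv2.resize(im,None,fx=5,fy=3.5))"
```

```text
{'mtx': [[371.648, 0.0, 319.637], [0.0, 371.648, 240.188], [0.0, 0.0, 1.0]], 'R': [[-0.395, -0.919, 0.0], [-0.882, 0.379, 0.28], [-0.257, 0.11, -0.96]], 't': [0.675, -0.037, 0.391]}
cam pos [0.33459673 0.59130809 0.38551452]
cam in tool [ 0.075 -0.    -0.159] tool x,y [ 0.92 -0.39  0.  ] [-0.39 -0.92  0.  ]
top 3196
-0.26 102 [-0.005  0.025] [0.039 0.048]
-0.24 248 [-0.022  0.008] [0.045 0.049]
-0.22 291 [-0.03  -0.006] [0.045 0.049]
-0.2 107 [-0.036 -0.007] [0.045 0.047]
-0.18 153 [-0.013 -0.03 ] [0.039 0.04 ]
-0.16 31 [ 0.017 -0.028] [0.038 0.018]
-0.14 65 [-0.023  0.002] [0.026 0.019]
-0.12 1125 [-0.041 -0.067] [0.039 0.099]
-0.1 598 [-0.04  -0.081] [0.039 0.098]
-0.08 158 [-0.039 -0.086] [0.039 0.091]
-0.06 9 [ 0.008 -0.06 ] [ 0.011 -0.045]
-0.04 15 [ 0.003 -0.06 ] [ 0.01 -0.04]
-0.02 10 [-0.002 -0.054] [ 0.01  -0.042]
0.0 32 [ 0.016 -0.16 ] [ 0.062 -0.128]
0.02 252 [ 0.011 -0.22 ] [ 0.191 -0.121]
scene 0
```

View pics/wrist0.png

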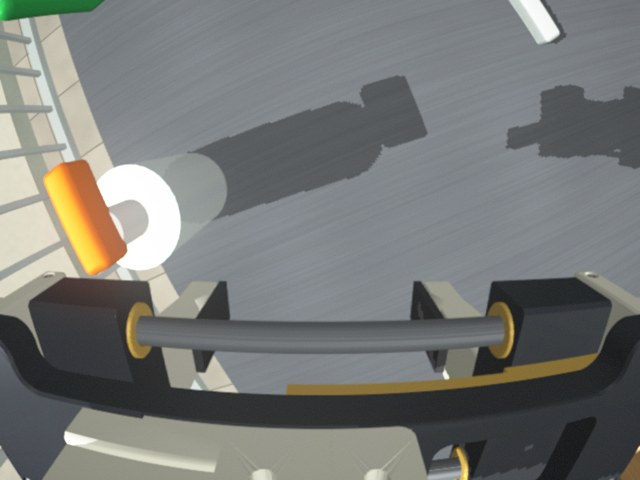

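View pics/c.png

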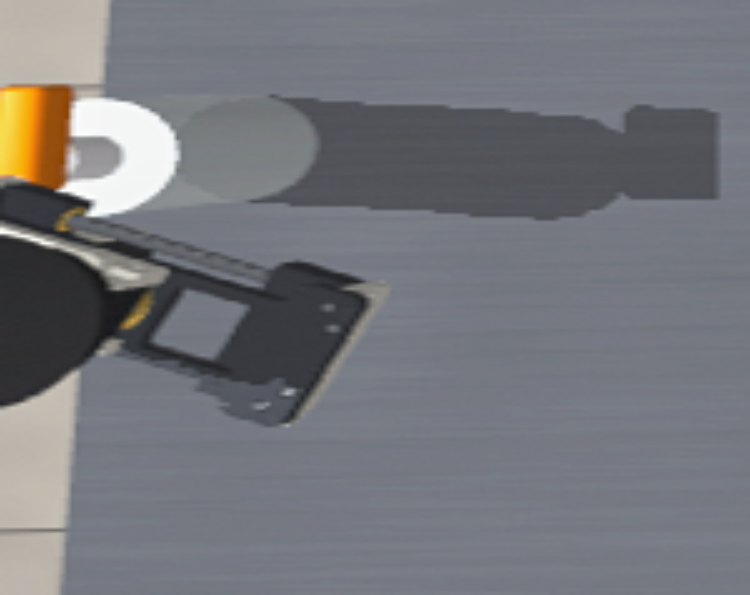

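Run:
```python
from h import *
for n in ("top","scene"):
    z=np.load(f"{n}0.npz"); im=z["im"].astype(int); P,u,v=cloud(n,z["d"])
    b=(P[:,0]>.48)&(P[:,0]<.63)&(abs(P[:,1]+.06)<.17)
    T=P[b&(P[:,2]>.133)&(P[:,2]<.148)]
    S=P[(P[:,2]>.312)&(P[:,2]<.332)&(P[:,0]>.6)&(P[:,0]<.9)&(abs(P[:,1]+.07)<.2)]
    (c,sz,a)=cv2.minAreaRect(S[:,:2].astype(np.float32)); print(n,"shelf rect",np.round(c,4),np.round(sz,4),round(a,2))
    # front line
    xs=[];ys=[]
    for y0 in np.arange(-.16,.045,.01):
        k=T[abs(T[:,1]-y0)<.005]
        if len(k)>4: xs.append(np.percentile(k[:,0],5)); ys.append(y0)
    p=np.polyfit(ys,xs,1); r=np.array(xs)-np.polyval(p,ys); print("front slope",p.round(4),"yaw",np.degrees(np.arctan(-p[0])).round(2),r.std().round(4))
    a=np.radians(-6.2); 
    ex=np.array([np.cos(a),np.sin(a)]); ey=np.array([-ex[1],ex[0]])
    k=T[(T@np.r_[ex,0])>(np.percentile(T@np.r_[ex,0],2)+.04)]
    t=k[:,:2]@ey; print("side t",np.percentile(t,[1,99]).round(4), "center",np.percentile(t,[1,99]).mean().round(4)); hw=t
    l=hw[hw<hw.mean()]; r_=hw[hw>hw.mean()]; print(np.median(l).round(4),np.median(r_).round(4))
    print("front s",np.percentile(T[:,:2]@ex,[1,3]).round(4))
    print("shelf s",np.percentile(S[:,:2]@ex,[.5,2,98,99.5]).round(4),"t",np.percentile(S[:,:2]@ey,[.5,99.5]).round(4))
    for g,(m) in {"rake":cut_out("rake",n)[0]["mask"]}.items():
        W=P[m[v,u]&(P[:,2]<.17)&(P[:,2]>.1)]; print("rake s",np.percentile(W[:,:2]@ex,[1,99]).round(3),"t",np.percentile(W[:,:2]@ey,[1,50,99]).round(3))
    im2=im.astype(np.uint8).copy(); im2[m]=(255,0,255); cv2.imwrite(f"pics/rake_{n}.png",cv2.resize(im2[100:300,200:480,::-1],None,fx=2.8,fy=2.8))
```

```text
top shelf rect [ 0.7368 -0.0728] [0.3018 0.1639] 84.18
front slope [0.1006 0.5157] yaw -5.74 0.0009
side t [-0.1141  0.1261] center 0.006
-0.1118 0.1236
front s [0.5117 0.5123]
shelf s [0.6592 0.6607 0.8162 0.8189] t [-0.1414  0.1564]Traceback (most recent call last):
  File "<stdin>", line 22, in <module>
    return _quantile_unchecked(
        a, q, axis, out, overwrite_input, method, keepdims, weights)
    return _ureduce(a,
                    func=_quantile_ureduce_func,
    ...<5 lines>...
                    overwrite_input=overwrite_input,
                    method=method)
    r = func(a, **kwargs)
    result = _quantile(arr,
                       quantiles=q,
    ...<2 lines>...
                       out=out,
                       weights=wgt)
    slices_having_nans = np.isnan(arr[-1, ...])
                                  ~~~^^^^^^^^^
IndexError: index -1 is out of bounds for axis 0 with size 0
```

Run:
```python
from h import *
a=np.radians(-5.8); ex=np.array([np.cos(a),np.sin(a)]); ey=np.array([-ex[1],ex[0]])
for n in ("top","scene"):
    z=np.load(f"{n}0.npz"); im=z["im"].astype(int); P,u,v=cloud(n,z["d"])
    st=np.stack([P[:,:2]@ex,P[:,:2]@ey,P[:,2]],1)
    S=st[(P[:,2]>.312)&(P[:,2]<.332)&(st[:,0]>.6)&(st[:,0]<.9)&(abs(P[:,1]+.07)<.2)]
    print(n,"shelf s",np.percentile(S[:,0],[.5,2,99]).round(4),"t",np.percentile(S[:,1],[.5,99.5]).round(4))
    (c,sz,an)=cv2.minAreaRect(S[:,:2].astype(np.float32)); print(np.round(c,4),np.round(sz,4),round(an,2))
    b=(P[:,0]>.48)&(P[:,0]<.74)&(abs(P[:,1]+.06)<.17)
    T=st[b&(P[:,2]>.133)&(P[:,2]<.148)]; print("front",np.percentile(T[:,0],[1,3]).round(4)); k=T[(T[:,0]>.55)&(T[:,0]<.62)]
    print("side",np.percentile(k[:,1],[2,98]).round(4))
    R,G,B=im[v,u,0],im[v,u,1],im[v,u,2]
    w=b&(R>150)&(R-B>50)&(G>90)&(P[:,2]>.1)&(P[:,2]<.16); W=st[w]
    s=W[:,0]; p=np.polyfit(s,W[:,1],1); print("wood",len(W),"s",np.percentile(s,[1,99]).round(3),"t at .6,.68",np.polyval(p,[.6,.68,.75]).round(4),"deg",np.degrees(np.arctan(p[0])).round(1),"res",np.percentile(W[:,1]-np.polyval(p,s),[2,98]).round(4))
    # other things above floor in the tray
    o=b&~w&(P[:,2]>.116)&(P[:,2]<.16)&(st[:,1]>-.1)&(st[:,1]<.11)&(st[:,0]>.535); print("other",o.sum(),np.percentile(st[o],[1,50,99],axis=0).round(3).tolist() if o.sum()>3 else "")
    cv2.imwrite(f"pics/t_{n}.png",cv2.resize(im[100:300,220:480,::-1].astype(np.uint8),None,fx=3,fy=3,interpolation=cv2.INTER_CUBIC))
```

```text
top shelf s [0.6596 0.6608 0.818 ] t [-0.1464  0.1512]
[0.7404 0.002 ] [0.3018 0.1639] 89.98
front [0.5119 0.5128]
side [-0.1181  0.1218]
wood 322 s [0.579 0.675] t at .6,.68 [0.0653 0.0697 0.0736] deg 3.2 res [-0.0107  0.0102]
other 57 [[0.582, 0.053, 0.117], [0.687, 0.068, 0.123], [0.708, 0.074, 0.129]]
scene shelf s [0.662  0.6629 0.8201] t [-0.1438  0.1539]
[0.7421 0.0041] [0.1615 0.3015] 0.08
front [0.5144 0.5154]
side [-0.1166  0.1243]
wood 373 s [0.582 0.679] t at .6,.68 [0.067  0.0707 0.074 ] deg 2.7 res [-0.0186  0.0105]
other 47 [[0.582, 0.068, 0.116], [0.692, 0.073, 0.124], [0.709, 0.081, 0.127]]
```

View pics/t_scene.png

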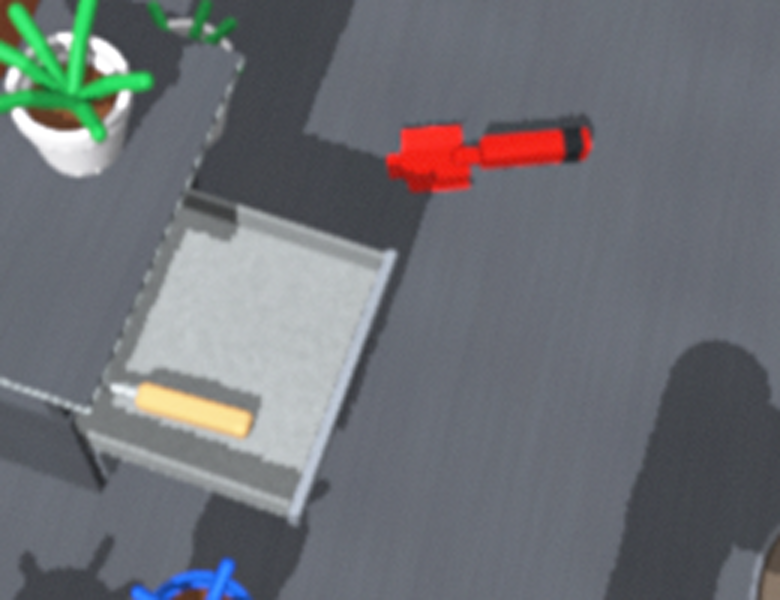

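```bash
cat >> h.py <<'E'
from scipy.spatial.transform import Rotation as Ro
def go(x,y,z,yaw):
    s=get_state(); p=s["tcp_pos"]; R=Ro.from_euler("xyz",s["eef_rot"],degrees=True).as_matrix()
    d=np.array([x,y,z])-p; dy=(yaw-s["eef_rot"][2]+180)%360-180
    print("t",round(s["time_s"],2),"tcp",p.round(4),"rot",np.round(s["eef_rot"],2),"F",s["contact_force"].round(1),"w",round(s["gripper_width"],4),"j",s["joints"].round(0))
    print("slide",(R.T@d).round(4),"roll",round(-dy,2))
a_=np.radians(-5.8); EX=np.array([np.cos(a_),np.sin(a_)]); EY=np.array([-EX[1],EX[0]])
def st(s,t): return s*EX+t*EY
E
python3 -c "
from h import *
go(.45,.12,.26,-120); print(st(.591,-.042))"
```

```text
t 1.1 tcp [0.2658 0.6204 0.2266] rot [-180.      0.    -23.19] F [0.3 1.5 0.1] w 0.0876 j [ 83.  21.   1.  -0. -70. -17.]
slide [ 0.3664  0.3875 -0.0334] roll 96.81
[ 0.58373013 -0.10150926]
```

Request:
apply_moves --commands '[{"grip": 0,"slide": [0.04,0.043,-0.004],"roll": 10},{"grip": 0,"slide": [0.08,0.086,-0.008],"roll": 20},{"grip": 0,"slide": [0.12,0.129,-0.012],"roll": 30},{"grip": 0,"slide": [0.16,0.172,-0.016],"roll": 40},{"grip": 0,"slide": [0.2,0.215,-0.02],"roll": 50}]'

```text
time_s: 1.72
tcp_pos: [0.3654, 0.3423, 0.247]
eef_rot: [-180.0, 0.0, -73.5]
contact_force: [1.0, 0.4, -0.3]
gripper_width: 0.0874
```

```bash
python3 -c "
from h import *
go(.45,.12,.26,-120)"
```

```text
t 1.73 tcp [0.3654 0.3423 0.247 ] rot [-1.7997e+02  3.0000e-02 -7.3500e+01] F [ 1.   0.4 -0.3] w 0.0874 j [ 66.   3. -19.   0. -68. -49.]
slide [ 0.2372 -0.018  -0.0131] roll 46.5
```

Request:
apply_moves --commands '[{"grip": 0,"slide": [0.047,-0.003,-0.002],"roll": 9},{"grip": 0,"slide": [0.094,-0.006,-0.005],"roll": 18},{"grip": 0,"slide": [0.142,-0.01,-0.008],"roll": 27},{"grip": 0,"slide": [0.19,-0.014,-0.01],"roll": 36},{"grip": 0,"slide": [0.237,-0.018,-0.013],"roll": 46}]'

```text
time_s: 2.35
tcp_pos: [0.4511, 0.1208, 0.26]
eef_rot: [-180.0, 0.0, -119.5]
contact_force: [1.0, 0.7, -0.7]
gripper_width: 0.0877
```

```bash
python3 -c "
from h import *
go(.4,-.379,.2,-160)"
```

```text
t 2.35 tcp [0.4511 0.1208 0.26  ] rot [-1.7998e+02  5.0000e-02 -1.1949e+02] F [ 1.   0.7 -0.7] w 0.0877 j [ 39.  -1. -21.   0. -69. -69.]
slide [ 0.4603 -0.2016  0.0597] roll 40.51
```

Request:
apply_moves --commands '[{"grip": 0,"slide": [0.054,-0.022,0.0],"roll": 5},{"grip": 0,"slide": [0.108,-0.045,0.0],"roll": 10},{"grip": 0,"slide": [0.162,-0.068,0.0],"roll": 15},{"grip": 0,"slide": [0.216,-0.092,0.005],"roll": 20},{"grip": 0,"slide": [0.27,-0.116,0.01],"roll": 25}]'

```text
time_s: 2.98
tcp_pos: [0.42, -0.1718, 0.2501]
eef_rot: [-179.9, 0.1, -144.3]
contact_force: [1.9, -0.3, 0.6]
gripper_width: 0.0873
```

```bash
python3 -c "
from h import *
go(.391,-.379,.16,-160)"
```

```text
t 2.98 tcp [ 0.42   -0.1718  0.2501] rot [-1.7994e+02  8.0000e-02 -1.4433e+02] F [ 1.9 -0.3  0.6] w 0.0873 j [  3.  -2. -24.   0. -68. -57.]
slide [ 0.1445 -0.1514  0.0901] roll 15.67
```

Request:
apply_moves --commands '[{"grip": 0,"slide": [0.036,-0.038,0.02],"roll": 4},{"grip": 0,"slide": [0.072,-0.076,0.04],"roll": 8},{"grip": 0,"slide": [0.108,-0.114,0.06],"roll": 12},{"grip": 0,"slide": [0.144,-0.151,0.09],"roll": 15.7},{"grip": 0,"slide": [0.144,-0.151,0.09],"roll": 15.7}]'

```text
time_s: 3.6
tcp_pos: [0.3896, -0.3786, 0.1566]
eef_rot: [179.8, -0.2, -160.2]
contact_force: [-0.7, 1.2, 0.3]
gripper_width: 0.088
```

Run:
```python
from h import *
go(.391,-.379,.006,-160)
c=get_calibration("wrist")
im,d=capture("wrist"); cv2.imwrite("pics/w1.png",im[:,:,::-1])
K=np.array(c["mtx"]);R=np.array(c["R"]);t=np.array(c["t"])
I=im.astype(int); red=(I[...,0]>120)&(I[...,1]<70)&(I[...,2]<70)&(d>0)
v,u=np.nonzero(red); z=d[v,u]; x=(u-K[0,2])/K[0,0]; y=(v-K[1,2])/K[1,1]; r=np.hypot(x,y); f=np.tan(r)/np.maximum(r,1e-9)
P=(np.stack([x*f*z,y*f*z,z],1)-t)@R
P=P[(P[:,2]<.06)&(P[:,2]>-.02)]
H=P[P[:,2]>.02]; print(len(P),len(H),H[:,2].max())
cc=H[:,:2].mean(0); w,V=np.linalg.eigh(np.cov((H[:,:2]-cc).T)); ax=V[:,1]*np.sign(V[0,1]); n=np.array([-ax[1],ax[0]])
print(cc,np.degrees(np.arctan2(ax[1],ax[0])),np.percentile((H[:,:2]-cc)@n,[2,98]),np.percentile((H[:,:2]-cc)@ax,[1,99]),np.percentile((P[:,:2]-cc)@ax,[.5,99.5]))
Ht=H[H[:,2]>.027]; cc=Ht[:,:2].mean(0); q=np.percentile((Ht[:,:2]-cc)@n,[2,98]); print("center line offset at grasp:", (np.array([.391,-.379])-cc)@n - q.mean(), q, "along from tip", ((P[:,:2]-np.array([.391,-.379]))@ax).max(), ((P[:,:2]-np.array([.391,-.379]))@ax).min())
```

```text
t 3.6 tcp [ 0.3896 -0.3786  0.1566] rot [ 179.79   -0.21 -160.19] F [-0.7  1.2  0.3] w 0.088 j [-24.  12. -21.  -0. -57. -47.]
slide [-0.0018 -0.0015  0.1506] roll -0.19
4863 3126 0.057755624627699204
[ 0.39982655 -0.37840609] 12.682158052992994 [-0.01432023  0.01490737] [-0.05832508  0.04742601] [-0.05888685  0.13739849]
center line offset at grasp: 0.0006659508968786395 [-0.01397214  0.01465425] along from tip 0.44675155492951707 -0.12950820405225758
```

View pics/w1.png

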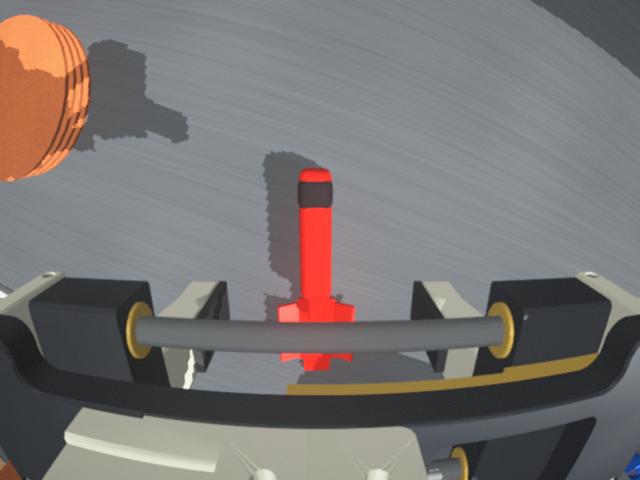

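The trowel sits centred between the jaws at column ~316 and is aligned with the tool. Descending.

Request:
apply_moves --commands '[{"grip": 0,"slide": [0,-0.001,0.035],"roll": 0},{"grip": 0,"slide": [0,-0.001,0.07],"roll": 0},{"grip": 0,"slide": [0,-0.001,0.1],"roll": 0},{"grip": 0,"slide": [0,-0.001,0.125],"roll": 0},{"grip": 0,"slide": [0,-0.001,0.14],"roll": 0}]'

```text
time_s: 4.28
tcp_pos: [0.3929, -0.3768, 0.0195]
eef_rot: [-180.0, 0.0, -159.8]
contact_force: [-0.0, 0.6, -0.0]
gripper_width: 0.0876
```

```bash
python3 -c "
from h import *
go(.391,-.379,.006,-160)"
```

```text
t 4.28 tcp [ 0.3929 -0.3768  0.0195] rot [-1.7998e+02  2.0000e-02 -1.5979e+02] F [-0.   0.6 -0. ] w 0.0876 j [-23.  21. -30.   0. -39. -47.]
slide [ 0.0026 -0.0014  0.0135] roll 0.21
```

Request:
apply_moves --commands '[{"grip": 0,"slide": [0.002,-0.001,0.008],"roll": 0},{"grip": 0,"slide": [0.002,-0.001,0.013],"roll": 0},{"grip": 0.5,"slide": [0.002,-0.001,0.013],"roll": 0},{"grip": 0.9,"slide": [0.002,-0.001,0.013],"roll": 0},{"grip": 0.9,"slide": [0.002,-0.001,0.013],"roll": 0}]' --grip_force 30

```text
time_s: 4.9
tcp_pos: [0.391, -0.3794, 0.007]
eef_rot: [-180.0, 0.0, -159.9]
contact_force: [0.3, -0.5, 0.0]
gripper_width: 0.0632
```

Run:
```python
from h import *
go(.391,-.379,.2,-160)
```

```text
t 4.9 tcp [ 0.391  -0.3794  0.007 ] rot [-1.7997e+02  3.0000e-02 -1.5990e+02] F [ 0.3 -0.5  0. ] w 0.0632 j [-24.  22. -30.   0. -37. -46.]
slide [-0.0003  0.0002 -0.193 ] roll 0.1
```

Request:
apply_moves --commands '[{"grip": 0.9,"slide": [0,0,0],"roll": 0},{"grip": 0.9,"slide": [0,0,0],"roll": 0},{"grip": 0.9,"slide": [0,0,0],"roll": 0},{"grip": 0.9,"slide": [0,0,0],"roll": 0},{"grip": 0.9,"slide": [0,0,0],"roll": 0}]'

```text
time_s: 5.52
tcp_pos: [0.3907, -0.3792, 0.0066]
eef_rot: [-180.0, -0.0, -159.9]
contact_force: [0.7, 0.4, -1.1]
gripper_width: 0.0258
```

Run:
```python
from h import *
go(.391,-.379,.2,-160)
```

```text
t 5.53 tcp [ 0.3907 -0.3792  0.0066] rot [-180.     -0.   -159.89] F [ 0.7  0.4 -1.1] w 0.0258 j [-24.  23. -30.   0. -37. -46.]
slide [-3.000e-04  1.000e-04 -1.934e-01] roll 0.11
```

Request:
apply_moves --commands '[{"grip": 0.9,"slide": [0,0,-0.015],"roll": 0},{"grip": 0.9,"slide": [0,0,-0.045],"roll": 0},{"grip": 0.9,"slide": [0,0,-0.09],"roll": 0},{"grip": 0.9,"slide": [0,0,-0.14],"roll": 0},{"grip": 0.9,"slide": [0,0,-0.175],"roll": 0}]'

```text
time_s: 6.15
tcp_pos: [0.3909, -0.3794, 0.1851]
eef_rot: [-179.9, 0.1, -159.9]
contact_force: [0.3, -0.7, -0.7]
gripper_width: 0.0257
```

Run:
```python
from h import *
go(.40,-.20,.20,174.2)
for n in ("top","scene"):
    im,d=capture(n)
    I=im.astype(int); red=(I[...,0]>150)&(I[...,1]<70)&(I[...,2]<70)
    s=get_state(); p=s["tcp_pos"]; yaw=np.radians(s["eef_rot"][2]+180); ax=np.array([np.cos(yaw),np.sin(yaw)]); nn=np.array([-ax[1],ax[0]])
    P,u,v=cloud(n,d,red); P=P[(abs(P[:,:2]-p[:2])<.2).all(1)&(abs(P[:,2]-.19)<.06)]
    a=(P[:,:2]-p[:2])@ax; b=(P[:,:2]-p[:2])@nn
    print(n,len(P),"along",np.percentile(a,[1,99]).round(3),"lat",np.percentile(b,[1,99]).round(3))
    for lo,hi in ((-.06,-.02),(.02,.055),(.07,.1),(.1,.15)):
        k=(a>lo)&(a<hi)
        if k.sum()>3: print(lo,k.sum(),"lat",np.median(b[k]).round(4),"z pct",np.percentile(P[k,2],[5,50,95]).round(4))
    cv2.imwrite(f"pics/lift_{n}.png",im[:,:,::-1])
```

```text
t 6.15 tcp [ 0.3909 -0.3794  0.1851] rot [-1.7988e+02  1.1000e-01 -1.5988e+02] F [ 0.3 -0.7 -0.7] w 0.0257 j [-24.  10. -19.   0. -60. -46.]
slide [-0.0702  0.1653 -0.0152] roll 25.92
top 1 along [-0.047 -0.047] lat [-0.004 -0.004]
scene 808 along [0.018 0.148] lat [-0.034  0.033]
0.02 153 lat 0.0092 z pct [0.195  0.2117 0.2156]
0.07 226 lat 0.0015 z pct [0.186  0.1906 0.2008]
0.1 355 lat -0.0043 z pct [0.1859 0.1897 0.1972]
```

View pics/lift_top.png

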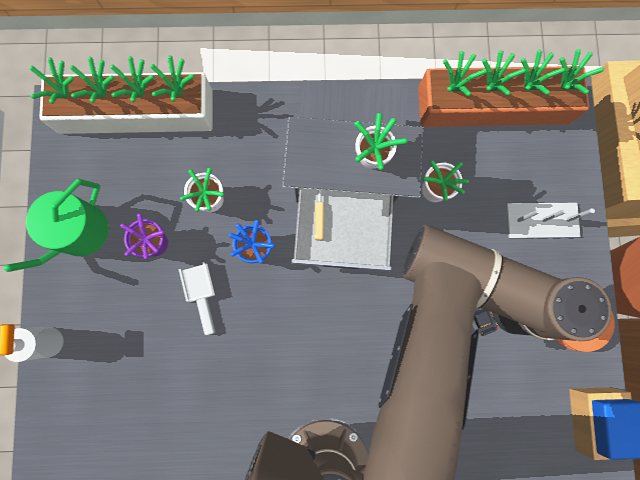

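View pics/lift_scene.png

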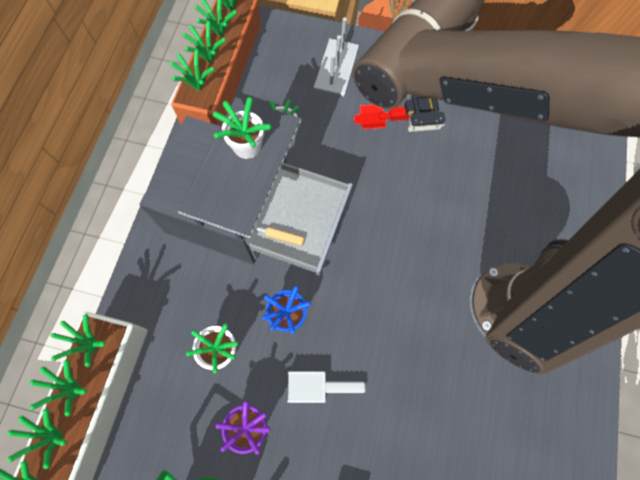

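Run:
```python
from h import *
for n in ("top","scene"):
    im,d=capture(n); P,u,v=cloud(n,d); np.savez(f"arm_{n}.npz",P=P,u=u,v=v)
    pts=[(430,240),(410,260),(480,270),(500,270),(580,310),(605,310),(450,300),(440,400),(485,322)] if n=="top" else [(375,85),(420,60),(450,15),(560,60),(425,105),(550,290),(490,330),(520,355)]
    for a,b in pts:
        k=np.hypot(u-a,v-b)<3
        if k.any(): print(n,(a,b),np.median(P[k],axis=0).round(3))
    # arm points with z>.3
    A=P[(P[:,2]>.28)&(P[:,1]<-.1)&(P[:,0]>.0)&(P[:,0]<.62)]
    for z0 in np.arange(.28,1.2,.06):
        q=A[(A[:,2]>=z0)&(A[:,2]<z0+.06)]
        if len(q)>10: print(round(z0,2),len(q),np.percentile(q[:,:2],[1,99],axis=0).round(3).tolist())
```

```text
top (430, 240) [ 0.501 -0.159  0.61 ]
top (410, 260) [ 0.473 -0.131  0.585]
top (480, 270) [ 0.452 -0.233  0.613]
top (500, 270) [ 0.451 -0.265  0.612]
top (580, 310) [ 0.386 -0.375  0.629]
top (605, 310) [ 0.385 -0.413  0.628]
top (450, 300) [ 0.406 -0.172  0.654]
top (440, 400) [ 0.279 -0.127  0.739]
top (485, 322) [ 0.366 -0.352  0.277]
0.28 184 [[0.343, -0.372], [0.396, -0.316]]
0.34 78 [[0.345, -0.37], [0.385, -0.334]]
0.4 200 [[0.345, -0.368], [0.381, -0.334]]
0.46 164 [[0.337, -0.382], [0.37, -0.336]]
0.52 580 [[0.342, -0.368], [0.529, -0.124]]
0.58 11833 [[0.345, -0.418], [0.516, -0.116]]
0.64 4137 [[0.276, -0.208], [0.423, -0.102]]
0.7 4432 [[0.208, -0.171], [0.341, -0.101]]
0.76 981 [[0.196, -0.132], [0.245, -0.1]]
scene (375, 85) [ 0.494 -0.137  0.575]
scene (420, 60) [ 0.436 -0.153  0.632]
scene (450, 15) [ 0.401 -0.285  0.6  ]
scene (560, 60) [ 0.282 -0.094  0.742]
scene (425, 105) [ 0.374 -0.354  0.274]
scene (550, 290) [0.172 0.121 0.538]
scene (490, 330) [0.137 0.13  0.221]
scene (520, 355) [0.077 0.169 0.237]
0.28 632 [[0.327, -0.36], [0.408, -0.277]]
0.46 57 [[0.339, -0.378], [0.503, -0.136]]
0.52 1481 [[0.346, -0.36], [0.534, -0.123]]
0.58 6568 [[0.367, -0.33], [0.522, -0.103]]
0.64 3464 [[0.334, -0.195], [0.424, -0.101]]
0.7 2818 [[0.235, -0.162], [0.343, -0.1]]
0.76 415 [[0.21, -0.128], [0.246, -0.1]]
```

Run:
```python
from h import *
s=get_state(); p=s["tcp_pos"]; j=np.radians(s["joints"][0]); print(s["time_s"],p.round(4),s["joints"].round(1))
f=np.array([np.cos(j),np.sin(j)]); l=np.array([-f[1],f[0]])
for n in ("top","scene"):
    P=np.load(f"arm_{n}.npz")["P"]; F=(P[:,:2]-p[:2])@f; L=(P[:,:2]-p[:2])@l; Z=P[:,2]-p[2]
    k=(Z>.07)&(L>-.12)&(L<.38)&(F<.2)&(F>-.25); print(n)
    for lo in np.arange(-.12,.38,.04):
        q=k&(L>=lo)&(L<lo+.04)&(Z>.2)
        if q.sum()>10: print(" L",round(lo,2),q.sum(),"F",np.percentile(F[q],[1,99]).round(3),"Z",np.percentile(Z[q],[1,99]).round(3), "front Z", Z[q&(F>np.percentile(F[q],97))].min().round(3))
for z0 in (.3,.33,.36,.39,.42):
    P=np.load("arm_scene.npz")["P"]; pass
P,u,v=[np.load("arm_top.npz")[k] for k in "Puv"]
k=(P[:,2]>.335)&(P[:,2]<.5)&(P[:,0]>.6)&(P[:,0]<.9)&(abs(P[:,1])<.25); Q=np.stack([P[k,:2]@EX,P[k,:2]@EY,P[k,2]],1); print("shelf pot s,t,z",np.percentile(Q,[1,99],axis=0).round(3).tolist())
```

```text
6.35 [ 0.3908 -0.3791  0.1828] [-23.5  10.2 -19.6  -0.  -60.1 -46.4]
top
 L -0.08 113 F [-0.027  0.021] Z [0.44  0.446] front Z 0.44
 L -0.04 1507 F [-0.051  0.042] Z [0.265 0.449] front Z 0.44
 L 0.0 2404 F [-0.05   0.042] Z [0.209 0.449] front Z 0.396
 L 0.04 1630 F [-0.048  0.039] Z [0.384 0.445] front Z 0.394
 L 0.08 1447 F [-0.048  0.039] Z [0.385 0.43 ] front Z 0.397
 L 0.12 2524 F [-0.246  0.041] Z [0.399 0.569] front Z 0.387
 L 0.16 5659 F [-0.248  0.036] Z [0.412 0.579] front Z 0.394
 L 0.2 6808 F [-0.248  0.035] Z [0.408 0.577] front Z 0.396
 L 0.24 2019 F [-0.247  0.039] Z [0.366 0.539] front Z 0.373
 L 0.32 70 F [0.157 0.199] Z [0.203 0.237] front Z 0.205
 L 0.36 104 F [0.16 0.2 ] Z [0.201 0.234] front Z 0.207
scene
 L -0.04 34 F [-0.051 -0.046] Z [0.329 0.39 ] front Z 0.334
 L 0.0 322 F [-0.051 -0.034] Z [0.33  0.411] front Z 0.408
 L 0.04 440 F [-0.047 -0.008] Z [0.375 0.426] front Z 0.424
 L 0.08 843 F [-0.045  0.037] Z [0.393 0.428] front Z 0.4
 L 0.12 714 F [-0.234  0.045] Z [0.402 0.564] front Z 0.39
 L 0.16 3537 F [-0.248  0.035] Z [0.413 0.58 ] front Z 0.401
 L 0.2 8465 F [-0.248  0.029] Z [0.399 0.577] front Z 0.399
 L 0.24 5894 F [-0.248  0.039] Z [0.344 0.545] front Z 0.349
 L 0.32 37 F [0.158 0.2  ] Z [0.203 0.237] front Z 0.211
 L 0.36 146 F [0.159 0.198] Z [0.202 0.236] front Z 0.212
shelf pot s,t,z [[0.69, -0.091, 0.349], [0.796, 0.005, 0.418]]
```

Run:
```python
from h import *
x,y=st(.53,-.042); print(x,y); go(x,y,.19,174.2)
```

```text
0.523042411197574 -0.09534482727777066
t 6.35 tcp [ 0.3908 -0.3791  0.1828] rot [-1.7993e+02  1.0000e-01 -1.5990e+02] F [ 0.1  0.2 -1.7] w 0.026 j [-24.  10. -20.  -0. -60. -46.]
slide [-0.2217  0.221  -0.0071] roll 25.9
```

Request:
apply_moves --commands '[{"grip": 0.9,"slide": [-0.015,0.018,-0.008],"roll": 2},{"grip": 0.9,"slide": [-0.045,0.05,-0.008],"roll": 6},{"grip": 0.9,"slide": [-0.08,0.085,-0.008],"roll": 11},{"grip": 0.9,"slide": [-0.115,0.12,-0.008],"roll": 16},{"grip": 0.9,"slide": [-0.15,0.15,-0.008],"roll": 20}]'

```text
time_s: 6.98
tcp_pos: [0.4794, -0.1851, 0.1885]
eef_rot: [180.0, -0.1, 180.0]
contact_force: [1.0, -0.7, -0.8]
gripper_width: 0.0256
```

Run:
```python
from h import *
x,y=st(.53,-.042); print(x,y); go(x,y,.19,174.2)
```

```text
0.523042411197574 -0.09534482727777066
t 6.97 tcp [ 0.4794 -0.1851  0.1885] rot [ 1.7998e+02 -1.3000e-01  1.7996e+02] F [ 1.  -0.7 -0.8] w 0.0256 j [  1.   7. -22.  -0. -61. -91.]
slide [-0.0435  0.0897 -0.0015] roll 5.76
```

Request:
apply_moves --commands '[{"grip": 0.9,"slide": [-0.018,0.035,0],"roll": 2.5},{"grip": 0.9,"slide": [-0.035,0.065,0],"roll": 4.5},{"grip": 0.9,"slide": [-0.043,0.085,0],"roll": 5.7},{"grip": 0.9,"slide": [-0.043,0.09,0],"roll": 5.8},{"grip": 0.9,"slide": [-0.043,0.09,0],"roll": 5.8}]'

```text
time_s: 7.6
tcp_pos: [0.522, -0.0967, 0.1888]
eef_rot: [-180.0, -0.1, 174.4]
contact_force: [0.0, -0.4, -1.6]
gripper_width: 0.0257
```

Run:
```python
from h import *
x,y=st(.53,-.042); print(x,y); go(x,y,.161,174.2)
for n in ("top","scene"):
    im,d=capture(n)
    I=im.astype(int); red=(I[...,0]>150)&(I[...,1]<70)&(I[...,2]<70)
    P,u,v=cloud(n,d,red); S=np.stack([P[:,:2]@EX,P[:,:2]@EY,P[:,2]],1); k=(S[:,0]>.4)&(S[:,0]<.8)&(abs(S[:,1])<.15)&(S[:,2]>.12)&(S[:,2]<.25); S=S[k]
    if len(S)>20: print(n,len(S),np.percentile(S,[1,50,99],axis=0).round(3).tolist())
    cv2.imwrite(f"pics/ap_{n}.png",im[:,:,::-1])
```

```text
0.523042411197574 -0.09534482727777066
t 7.6 tcp [ 0.522  -0.0967  0.1888] rot [-1.7998e+02 -1.0000e-01  1.7435e+02] F [ 0.  -0.4 -1.6] w 0.0257 j [  11.    9.  -21.   -0.  -61. -106.]
slide [-0.0009  0.0015  0.0278] roll 0.15
top 164 [[0.479, -0.055, 0.181], [0.656, -0.038, 0.189], [0.676, -0.012, 0.216]]
scene 683 [[0.589, -0.113, 0.128], [0.635, -0.046, 0.189], [0.676, -0.013, 0.208]]
```

View pics/ap_scene.png

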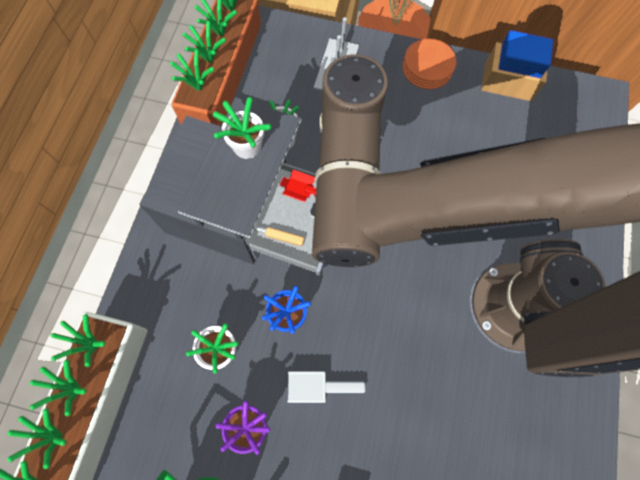

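The blade hovers over the tray at (297,185), on the opposite side from the rake at (283,237). I'll lower to just above the rim, then slide it in under the lip.

Request:
apply_moves --commands '[{"grip": 0.9,"slide": [0,0.001,0.014],"roll": 0.1},{"grip": 0.9,"slide": [0,0.001,0.027],"roll": 0.1},{"grip": 0.9,"slide": [0,0.001,0.027],"roll": 0.1},{"grip": 0.9,"slide": [-0.01,0.001,0.027],"roll": 0.1},{"grip": 0.9,"slide": [-0.02,0.001,0.027],"roll": 0.1}]'

```text
time_s: 8.32
tcp_pos: [0.5441, -0.0978, 0.1631]
eef_rot: [180.0, 0.1, 174.2]
contact_force: [-0.2, -0.5, -1.3]
gripper_width: 0.0256
```

Run:
```python
from h import *
x,y=st(.591,-.042); print(x,y); go(x,y,.161,174.2)
```

```text
0.5837301344361301 -0.10150926140593039
t 8.32 tcp [ 0.5441 -0.0978  0.1631] rot [1.8000e+02 6.0000e-02 1.7422e+02] F [-0.2 -0.5 -1.3] w 0.0256 j [  10.   12.  -20.    0.  -58. -106.]
slide [-0.0398  0.0003  0.0021] roll 0.02
```

Request:
apply_moves --commands '[{"grip": 0.9,"slide": [-0.01,0,0.002],"roll": 0},{"grip": 0.9,"slide": [-0.02,0,0.002],"roll": 0},{"grip": 0.9,"slide": [-0.03,0,0.002],"roll": 0},{"grip": 0.9,"slide": [-0.04,0,0.002],"roll": 0},{"grip": 0.9,"slide": [-0.04,0,0.01],"roll": 0}]'

```text
time_s: 8.95
tcp_pos: [0.5837, -0.1018, 0.1526]
eef_rot: [180.0, 0.1, 174.2]
contact_force: [-1.1, -0.1, -1.3]
gripper_width: 0.0262
```

Run:
```python
from h import *
x,y=st(.591,-.042); print(x,y); go(x,y,.115,174.2)
```

```text
0.5837301344361301 -0.10150926140593039
t 8.95 tcp [ 0.5837 -0.1018  0.1526] rot [1.7999e+02 7.0000e-02 1.7420e+02] F [-1.1 -0.1 -1.3] w 0.0262 j [   9.   16.  -16.    0.  -58. -105.]
slide [0.0001 0.0002 0.0376] roll 0.0
```

Request:
apply_moves --commands '[{"grip": 0.9,"slide": [0,0,0.01],"roll": 0},{"grip": 0.9,"slide": [0,0,0.02],"roll": 0},{"grip": 0.9,"slide": [0,0,0.028],"roll": 0},{"grip": 0.9,"slide": [0,0,0.031],"roll": 0},{"grip": 0.9,"slide": [0,0,0.033],"roll": 0}]'

```text
time_s: 9.57
tcp_pos: [0.5827, -0.1017, 0.1195]
eef_rot: [-180.0, 0.0, 174.2]
contact_force: [0.3, -0.2, -1.1]
gripper_width: 0.0258
```

Request:
apply_moves --commands '[{"grip": 0.9,"slide": [0,0,0.001],"roll": 0},{"grip": 0.9,"slide": [0,0,0.002],"roll": 0},{"grip": 0.9,"slide": [0,0,0.003],"roll": 0},{"grip": 0.9,"slide": [0,0,0.003],"roll": 0}]'

```text
time_s: 10.07
tcp_pos: [0.5826, -0.1017, 0.1165]
eef_rot: [-180.0, -0.0, 174.2]
contact_force: [0.3, -0.6, -1.5]
gripper_width: 0.0258
```

Run:
```python
from h import *
x,y=st(.591,-.042); print(x,y); go(x,y,.1145,174.2)
```

```text
0.5837301344361301 -0.10150926140593039
t 10.07 tcp [ 0.5826 -0.1017  0.1165] rot [-180.     -0.    174.21] F [ 0.3 -0.6 -1.5] w 0.0258 j [   9.   18.  -18.   -0.  -53. -105.]
slide [-0.0011  0.0003  0.002 ] roll 0.01
```

Not in contact yet (the -1.5 N is the trowel's weight). I'll continue in small steps.

Request:
apply_moves --commands '[{"grip": 0.9,"slide": [0,0,0.0007],"roll": 0},{"grip": 0.9,"slide": [0,0,0.0014],"roll": 0},{"grip": 0.9,"slide": [0,0,0.002],"roll": 0},{"grip": 0.9,"slide": [0,0,0.002],"roll": 0}]'

```text
time_s: 10.58
tcp_pos: [0.5826, -0.1017, 0.1146]
eef_rot: [-180.0, 0.0, 174.2]
contact_force: [-0.5, -0.7, -0.7]
gripper_width: 0.0259
```

Run:
```python
from h import *
for i in range(3): go(.5837,-.1015,.1145,174.2); capture("top")
```

```text
t 10.57 tcp [ 0.5826 -0.1017  0.1146] rot [-180.      0.    174.21] F [-0.5 -0.7 -0.7] w 0.0259 j [   9.   18.  -19.    0.  -53. -105.]
slide [-0.001   0.0003  0.0001] roll 0.01
t 10.62 tcp [ 0.5827 -0.1017  0.1146] rot [-180.      0.    174.21] F [-0.8 -0.2 -0.8] w 0.0256 j [   9.   18.  -19.    0.  -53. -105.]
slide [-0.001   0.0003  0.0001] roll 0.01
t 10.68 tcp [ 0.5827 -0.1017  0.1146] rot [1.800e+02 1.000e-02 1.742e+02] F [-0.7 -1.5 -0.5] w 0.0257 j [   9.   18.  -19.    0.  -53. -105.]
slide [-0.001   0.0003  0.0001] roll 0.0
```

Starting to unload; another 1.5 mm.

Request:
apply_moves --commands '[{"grip": 0.9,"slide": [0,0,0.0005],"roll": 0},{"grip": 0.9,"slide": [0,0,0.0005],"roll": 0},{"grip": 0.9,"slide": [0,0,0.001],"roll": 0},{"grip": 0.9,"slide": [0,0,0.001],"roll": 0}]'

```text
time_s: 11.22
tcp_pos: [0.5833, -0.1018, 0.1145]
eef_rot: [-180.0, 0.1, 174.2]
contact_force: [-1.5, 0.9, 7.0]
gripper_width: 0.0259
```

Run:
```python
from h import *
for i in range(3): go(.5837,-.1015,.1145,174.2); capture("top")
```

```text
t 11.22 tcp [ 0.5833 -0.1018  0.1145] rot [-1.8000e+02  1.0000e-01  1.7423e+02] F [-1.5  0.9  7. ] w 0.0259 j [   9.   18.  -19.    0.  -53. -105.]
slide [-0.0003  0.0003  0.    ] roll 0.03
t 11.28 tcp [ 0.5833 -0.1018  0.1145] rot [-1.8000e+02  1.0000e-01  1.7423e+02] F [-1.5  0.4  6.5] w 0.0257 j [   9.   18.  -19.    0.  -53. -105.]
slide [-0.0003  0.0003  0.    ] roll 0.03
t 11.32 tcp [ 0.5833 -0.1018  0.1145] rot [-1.8000e+02  1.0000e-01  1.7423e+02] F [-1.4  0.5  6.9] w 0.0261 j [   9.   18.  -19.    0.  -53. -105.]
slide [-0.0003  0.0003  0.    ] roll 0.03
```

Contact is at the expected height. Releasing with a limited opening.

Request:
apply_moves --commands '[{"grip": 0.65,"slide": [0,0,-0.0005],"roll": 0},{"grip": 0.5,"slide": [0,0,-0.0005],"roll": 0},{"grip": 0.45,"slide": [0,0,-0.0005],"roll": 0},{"grip": 0.45,"slide": [0,0,-0.0005],"roll": 0},{"grip": 0.45,"slide": [0,0,-0.0005],"roll": 0}]'

```text
time_s: 12.0
tcp_pos: [0.5826, -0.1018, 0.114]
eef_rot: [-180.0, -0.0, 174.2]
contact_force: [0.3, -0.6, 0.9]
gripper_width: 0.0482
```

Run:
```python
from h import *
go(.5837,-.1015,.2,174.2)
```

```text
t 12.0 tcp [ 0.5826 -0.1018  0.114 ] rot [-1.8000e+02 -1.0000e-02  1.7421e+02] F [ 0.3 -0.6  0.9] w 0.0482 j [   9.   18.  -19.    0.  -53. -105.]
slide [-0.0011  0.0004 -0.086 ] roll 0.01
```

Request:
apply_moves --commands '[{"grip": 0.45,"slide": [0,0,-0.01],"roll": 0},{"grip": 0.45,"slide": [0,0,-0.03],"roll": 0},{"grip": 0.45,"slide": [0,0,-0.055],"roll": 0},{"grip": 0.45,"slide": [0.01,0,-0.08],"roll": 0},{"grip": 0.45,"slide": [0.04,0,-0.09],"roll": 0}]'

```text
time_s: 12.62
tcp_pos: [0.544, -0.0977, 0.2061]
eef_rot: [180.0, 0.2, 174.2]
contact_force: [-0.3, -0.2, -0.7]
gripper_width: 0.0483
```

Request:
apply_moves --commands '[{"grip": 0.6,"slide": [0.04,0,0],"roll": 8},{"grip": 0.8,"slide": [0.08,0,0],"roll": 18},{"grip": 0.9,"slide": [0.12,0,0],"roll": 28},{"grip": 0.9,"slide": [0.14,0,0],"roll": 38},{"grip": 0.9,"slide": [0.14,0,0],"roll": 48}]'

```text
time_s: 13.25
tcp_pos: [0.4024, -0.0835, 0.2053]
eef_rot: [179.9, 0.0, 125.9]
contact_force: [0.5, 0.3, -0.2]
gripper_width: 0.0096
```

Run:
```python
from h import *
go(.42,-.04,.2,84)
for n in ("top","scene"):
    im,d=capture(n)
    I=im.astype(int); red=(I[...,0]>130)&(I[...,1]<60)&(I[...,2]<60)
    P,u,v=cloud(n,d,red); S=np.stack([P[:,:2]@EX,P[:,:2]@EY,P[:,2]],1); k=(S[:,0]>.4)&(S[:,0]<.8)&(abs(S[:,1])<.15)&(S[:,2]>.09)&(S[:,2]<.25); S=S[k]
    if len(S)>20:
        print(n,len(S),np.percentile(S,[1,50,99],axis=0).round(3).tolist())
        H=S[(S[:,2]>.128)]; 
        if len(H)>9: p=np.polyfit(H[:,0],H[:,1],1); print("axis deg",np.degrees(np.arctan(p[0])))
    cv2.imwrite(f"pics/pl_{n}.png",im[:,:,::-1])
```

```text
t 13.25 tcp [ 0.4024 -0.0835  0.2053] rot [1.7987e+02 4.0000e-02 1.2591e+02] F [ 0.5  0.3 -0.2] w 0.0096 j [  16.   -5.  -32.   -0.  -62. -160.]
slide [0.0249 0.0397 0.0053] roll 41.91
top 709 [[0.541, -0.074, 0.107], [0.664, -0.04, 0.123], [0.71, -0.011, 0.142]]
axis deg -1.1852585864159078
scene 665 [[0.544, -0.073, 0.109], [0.659, -0.039, 0.125], [0.711, -0.013, 0.142]]
axis deg -1.857290251866515
```

View pics/pl_scene.png

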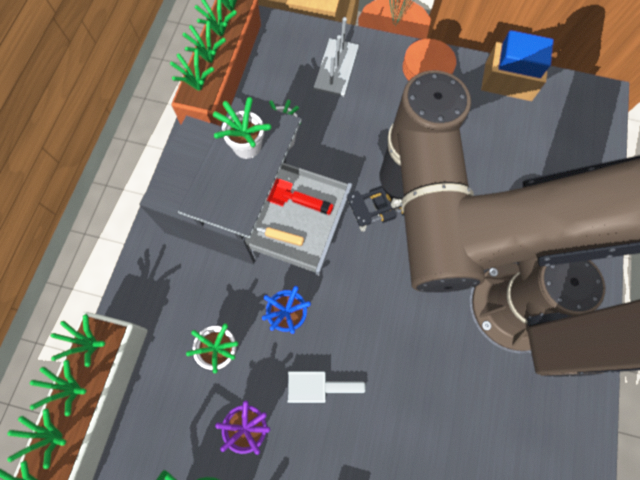

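View pics/pl_top.png

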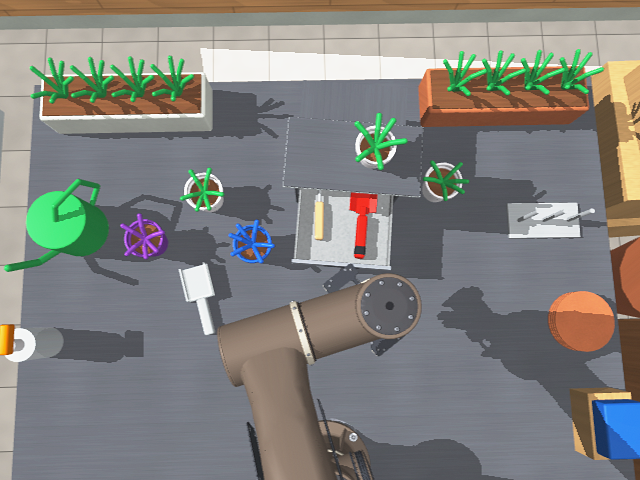

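Trowel lies flat, blade to the back (364,203), beside the rake (319,215). Because the shelf overhangs and the tool stays vertical, I'll shut the tray with the low, wide side of the gripper body. The wrist then stays clear of the shelf. First I'll roll the wrist back around.

Request:
apply_moves --commands '[{"grip": 0.95,"slide": [0.005,0.008,0],"roll": -10},{"grip": 0.95,"slide": [0.01,0.016,0],"roll": -20},{"grip": 0.95,"slide": [0.015,0.024,0],"roll": -30},{"grip": 0.95,"slide": [0.02,0.032,0],"roll": -40},{"grip": 0.95,"slide": [0.025,0.04,0],"roll": -50}]'

```text
time_s: 13.98
tcp_pos: [0.4215, -0.0395, 0.2044]
eef_rot: [-180.0, 0.0, 176.8]
contact_force: [-0.5, 0.4, -0.5]
gripper_width: 0.0045
```

Request:
apply_moves --commands '[{"grip": 0.95,"slide": [0,0,0],"roll": -10},{"grip": 0.95,"slide": [0,0,0],"roll": -20},{"grip": 0.95,"slide": [0,0,0],"roll": -30},{"grip": 0.95,"slide": [0,0,0],"roll": -40},{"grip": 0.95,"slide": [0,0,0],"roll": -50}]'

```text
time_s: 14.6
tcp_pos: [0.4214, -0.0398, 0.2044]
eef_rot: [-180.0, 0.0, -133.2]
contact_force: [0.1, -0.5, 0.1]
gripper_width: 0.0044
```

Run:
```python
from h import *
x,y=st(.395,.003);go(x,y,.2,-95.8)
```

```text
t 14.6 tcp [ 0.4214 -0.0398  0.2044] rot [-179.99    0.   -133.2 ] F [ 0.1 -0.5  0.1] w 0.0044 j [ 22.  -3. -31.   0. -62. -65.]
slide [0.0172 0.0224 0.0044] roll -37.4
```

Request:
apply_moves --commands '[{"grip": 1,"slide": [0.005,0.006,0],"roll": -10},{"grip": 1,"slide": [0.01,0.012,0],"roll": -20},{"grip": 1,"slide": [0.017,0.022,0],"roll": -30},{"grip": 1,"slide": [0.017,0.022,0],"roll": -37.4},{"grip": 1,"slide": [0.017,0.022,0],"roll": -37.4}]'

```text
time_s: 15.22
tcp_pos: [0.3937, -0.0367, 0.2044]
eef_rot: [-180.0, 0.0, -96.2]
contact_force: [-0.5, -0.5, -0.6]
gripper_width: 0.0001
```

Run:
```python
from h import *
x,y=st(.395,.003);go(x,y,.022,-95.8)
```

```text
t 15.22 tcp [ 0.3937 -0.0367  0.2044] rot [-1.7997e+02  1.0000e-02 -9.6250e+01] F [-0.5 -0.5 -0.6] w 0.0001 j [ 24.  -6. -34.   0. -62. -30.]
slide [0.0003 0.0005 0.1824] roll -0.45
```

Request:
apply_moves --commands '[{"grip": 1,"slide": [0,0,0.03],"roll": -0.4},{"grip": 1,"slide": [0,0,0.06],"roll": -0.4},{"grip": 1,"slide": [0,0,0.09],"roll": -0.4},{"grip": 1,"slide": [0,0,0.12],"roll": -0.4},{"grip": 1,"slide": [0,0,0.14],"roll": -0.4}]'

```text
time_s: 15.85
tcp_pos: [0.3933, -0.037, 0.0629]
eef_rot: [179.9, -0.0, -96.1]
contact_force: [0.1, 1.3, 0.3]
gripper_width: 0.0007
```

Run:
```python
from h import *
x,y=st(.395,.003);go(x,y,.022,-95.8)
```

```text
t 15.85 tcp [ 0.3933 -0.037   0.0629] rot [ 1.7994e+02 -4.0000e-02 -9.6060e+01] F [0.1 1.3 0.3] w 0.0007 j [ 24.   5. -46.  -0. -40. -30.]
slide [-0.0001 -0.0001  0.0409] roll -0.26
```

Request:
apply_moves --commands '[{"grip": 1,"slide": [0,0,0.012],"roll": -0.2},{"grip": 1,"slide": [0,0,0.024],"roll": -0.2},{"grip": 1,"slide": [0,0,0.035],"roll": -0.2},{"grip": 1,"slide": [0,0,0.04],"roll": -0.2},{"grip": 1,"slide": [0,0,0.04],"roll": -0.2}]'

```text
time_s: 16.48
tcp_pos: [0.3934, -0.0368, 0.0239]
eef_rot: [180.0, -0.0, -95.8]
contact_force: [0.2, 0.0, 0.2]
gripper_width: 0.0007
```

Run:
```python
from h import *
x,y=st(.5945,.003);go(x,y,.022,-95.8)
im,d=capture("scene"); cv2.imwrite("pics/low.png",im[:,:,::-1])
```

```text
t 16.48 tcp [ 0.3934 -0.0368  0.0239] rot [ 1.7998e+02 -2.0000e-02 -9.5800e+01] F [0.2 0.  0.2] w 0.0007 j [ 24.   9. -48.   0. -33. -29.]
slide [ 1.000e-04 -1.994e-01  1.900e-03] roll 0.0
```

View pics/low.png

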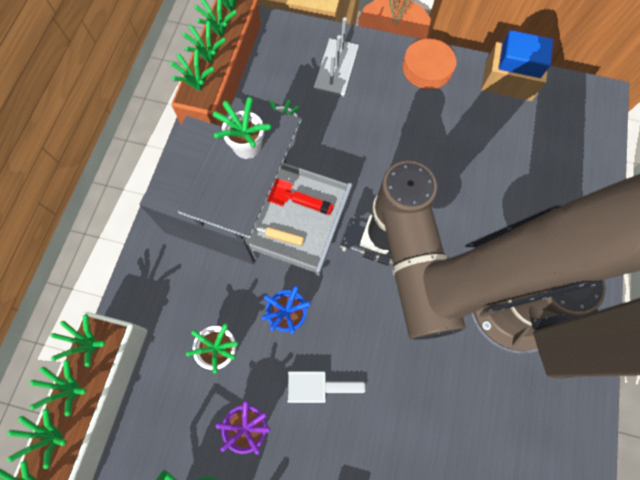

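Request:
apply_moves --commands '[{"grip": 1,"slide": [0,-0.006,0.002],"roll": 0},{"grip": 1,"slide": [0,-0.012,0.002],"roll": 0},{"grip": 1,"slide": [0,-0.016,0.002],"roll": 0},{"grip": 1,"slide": [0,-0.02,0.002],"roll": 0},{"grip": 1,"slide": [0,-0.024,0.002],"roll": 0}]'

```text
time_s: 17.15
tcp_pos: [0.4174, -0.0393, 0.0221]
eef_rot: [180.0, -0.0, -95.8]
contact_force: [-0.4, 1.4, -1.2]
gripper_width: 0.0003
```

Request:
apply_moves --commands '[{"grip": 1,"slide": [0,-0.005,0],"roll": 0},{"grip": 1,"slide": [0,-0.01,0],"roll": 0},{"grip": 1,"slide": [0,-0.015,0],"roll": 0},{"grip": 1,"slide": [0,-0.02,0],"roll": 0},{"grip": 1,"slide": [0,-0.025,0],"roll": 0}]'

```text
time_s: 17.77
tcp_pos: [0.4423, -0.0419, 0.022]
eef_rot: [180.0, -0.0, -95.8]
contact_force: [-2.0, -0.7, -1.3]
gripper_width: 0.0006
```

Run:
```python
from h import *
x,y=st(.5945,.003);go(x,y,.022,-95.8)
im,d=capture("scene"); cv2.imwrite("pics/push1.png",im[:,:,::-1])
P,u,v=cloud("scene",d); S=np.stack([P[:,:2]@EX,P[:,:2]@EY,P[:,2]],1)
k=(S[:,0]>.48)&(S[:,0]<.7)&(S[:,1]>.06)&(S[:,1]<.12)&(S[:,2]>.134)&(S[:,2]<.147); print("front s",np.percentile(S[k,0],[1,5]))
I=im.astype(int)[v,u]; r=(I[:,0]>130)&(I[:,1]<60)&(I[:,2]<60)&(S[:,0]>.4)&(S[:,0]<.8)&(abs(S[:,1])<.15); print("trowel end s",np.percentile(S[r,0],[1,99]))
```

```text
t 17.77 tcp [ 0.4423 -0.0419  0.022 ] rot [ 1.7998e+02 -1.0000e-02 -9.5800e+01] F [-2.  -0.7 -1.3] w 0.0006 j [ 20.  14. -42.  -0. -34. -26.]
slide [ 0.000e+00 -1.502e-01 -1.000e-04] roll -0.0
front s [0.54136465 0.54157574]
trowel end s [0.56863982 0.71018975]
```

View pics/push1.png

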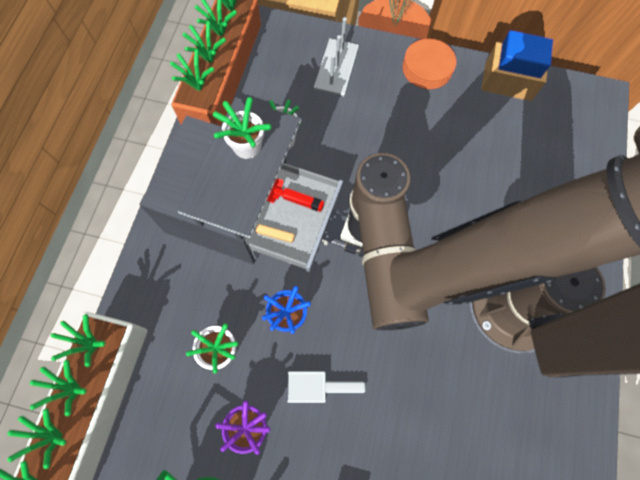

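Contact is steady at about 2 N and the tray carries the tools with it. Continuing.

Request:
apply_moves --commands '[{"grip": 1,"slide": [0,-0.006,0],"roll": 0},{"grip": 1,"slide": [0,-0.012,0],"roll": 0},{"grip": 1,"slide": [0,-0.018,0],"roll": 0},{"grip": 1,"slide": [0,-0.024,0],"roll": 0},{"grip": 1,"slide": [0,-0.03,0],"roll": 0}]'

```text
time_s: 18.45
tcp_pos: [0.4725, -0.0448, 0.0221]
eef_rot: [-180.0, 0.0, -95.8]
contact_force: [-2.8, 0.1, -0.6]
gripper_width: 0.0004
```

Request:
apply_moves --commands '[{"grip": 1,"slide": [0,-0.006,0],"roll": 0},{"grip": 1,"slide": [0,-0.012,0],"roll": 0},{"grip": 1,"slide": [0,-0.018,0],"roll": 0},{"grip": 1,"slide": [0,-0.024,0],"roll": 0},{"grip": 1,"slide": [0,-0.03,0],"roll": 0}]'

```text
time_s: 19.08
tcp_pos: [0.5022, -0.0478, 0.022]
eef_rot: [180.0, -0.0, -95.8]
contact_force: [-1.7, -0.2, -0.4]
gripper_width: 0.0003
```

Request:
apply_moves --commands '[{"grip": 1,"slide": [0,-0.006,0],"roll": 0},{"grip": 1,"slide": [0,-0.012,0],"roll": 0},{"grip": 1,"slide": [0,-0.018,0],"roll": 0},{"grip": 1,"slide": [0,-0.024,0],"roll": 0},{"grip": 1,"slide": [0,-0.03,0],"roll": 0}]'

```text
time_s: 19.7
tcp_pos: [0.5321, -0.0508, 0.0221]
eef_rot: [-180.0, 0.0, -95.8]
contact_force: [-1.5, 1.1, -0.9]
gripper_width: 0.0007
```

Run:
```python
from h import *
x,y=st(.5945,.003);go(x,y,.022,-95.8)
s=get_state();p=s["tcp_pos"];j=np.radians(s["joints"][0])
for n in ("scene","top"):
    im,d=capture(n); cv2.imwrite(f"pics/push2_{n}.png",im[:,:,::-1])
    P,u,v=cloud(n,d); S=np.stack([P[:,:2]@EX,P[:,:2]@EY,P[:,2]],1)
    k=(S[:,0]>.55)&(S[:,0]<.7)&(S[:,1]>.06)&(S[:,1]<.12)&(S[:,2]>.134)&(S[:,2]<.147); print(n,"front s",np.percentile(S[k,0],[1,5]) if k.sum() else 0)
    # arm's forward-most s for z in .3-.5, t within shelf, excluding shelf/pot
    for z0,z1 in ((.335,.39),(.39,.45),(.45,.55)):
        k=(S[:,2]>z0)&(S[:,2]<z1)&(S[:,0]>.4)&(S[:,0]<.69)&(abs(S[:,1])<.35); print(z0,k.sum(),np.percentile(S[k,0],[50,99.5]).round(3) if k.sum()>5 else "")
```

```text
t 19.7 tcp [ 0.5321 -0.0508  0.0221] rot [-180.      0.    -95.79] F [-1.5  1.1 -0.9] w 0.0007 j [ 16.  20. -31.   0. -39. -21.]
slide [ 0.0002 -0.0599  0.0001] roll 0.01
scene front s [0.63121355 0.63153885]
0.335 98 [0.462 0.585]
0.39 5043 [0.49  0.577]
0.45 4872 [0.464 0.579]
top front s [0.62955458 0.63038238]
0.335 71 [0.486 0.51 ]
0.39 4001 [0.487 0.563]
0.45 3816 [0.498 0.579]
```

View pics/push2_top.png

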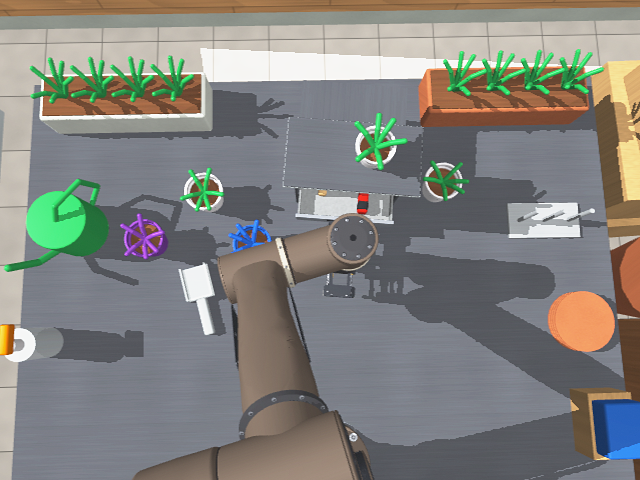

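View pics/push2_scene.png

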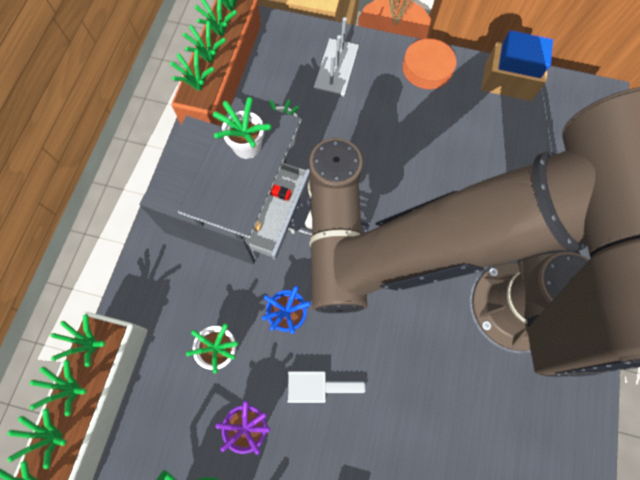

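The tray is about 60 mm from shut. The arm's front is at s≈0.585 against the shelf edge at 0.661, so it will end about 16 mm short.

Request:
apply_moves --commands '[{"grip": 1,"slide": [0,-0.006,0],"roll": 0},{"grip": 1,"slide": [0,-0.012,0],"roll": 0},{"grip": 1,"slide": [0,-0.018,0],"roll": 0},{"grip": 1,"slide": [0,-0.024,0],"roll": 0},{"grip": 1,"slide": [0,-0.03,0],"roll": 0}]'

```text
time_s: 20.42
tcp_pos: [0.562, -0.0539, 0.0221]
eef_rot: [180.0, -0.0, -95.8]
contact_force: [-3.0, 0.1, 0.3]
gripper_width: 0.0001
```

Request:
apply_moves --commands '[{"grip": 1,"slide": [0,-0.005,0],"roll": 0},{"grip": 1,"slide": [0,-0.01,0],"roll": 0},{"grip": 1,"slide": [0,-0.014,0],"roll": 0},{"grip": 1,"slide": [0,-0.017,0],"roll": 0},{"grip": 1,"slide": [0,-0.02,0],"roll": 0}]'

```text
time_s: 21.05
tcp_pos: [0.5816, -0.0559, 0.022]
eef_rot: [180.0, -0.0, -95.8]
contact_force: [-2.0, 0.6, 0.6]
gripper_width: 0.0009
```

Request:
apply_moves --commands '[{"grip": 1,"slide": [0,-0.0015,0],"roll": 0},{"grip": 1,"slide": [0,-0.003,0],"roll": 0},{"grip": 1,"slide": [0,-0.0045,0],"roll": 0},{"grip": 1,"slide": [0,-0.006,0],"roll": 0}]'

```text
time_s: 21.55
tcp_pos: [0.5875, -0.0565, 0.0221]
eef_rot: [180.0, 0.0, -95.8]
contact_force: [-2.5, -0.1, 0.7]
gripper_width: 0.0005
```

Run:
```python
from h import *
x,y=st(.5945,.003);go(x,y,.022,-95.8)
for n in ("scene","top"):
    im,d=capture(n); cv2.imwrite(f"pics/push3_{n}.png",im[:,:,::-1])
    P,u,v=cloud(n,d); S=np.stack([P[:,:2]@EX,P[:,:2]@EY,P[:,2]],1)
    k=(S[:,0]>.6)&(S[:,0]<.72)&(S[:,1]>.05)&(S[:,1]<.12)&(S[:,2]>.125)&(S[:,2]<.147); print(n,k.sum(),"front s",np.percentile(S[k,0],[1,5]) if k.sum() else 0)
```

```text
t 21.55 tcp [ 0.5875 -0.0565  0.0221] rot [180.     0.   -95.79] F [-2.5 -0.1  0.7] w 0.0005 j [ 13.  25. -24.  -0. -42. -19.]
slide [ 0.0002 -0.0043  0.0001] roll 0.01
scene 141 front s [0.68653647 0.68691077]
top 137 front s [0.68390018 0.68439991]
```

View pics/push3_scene.png

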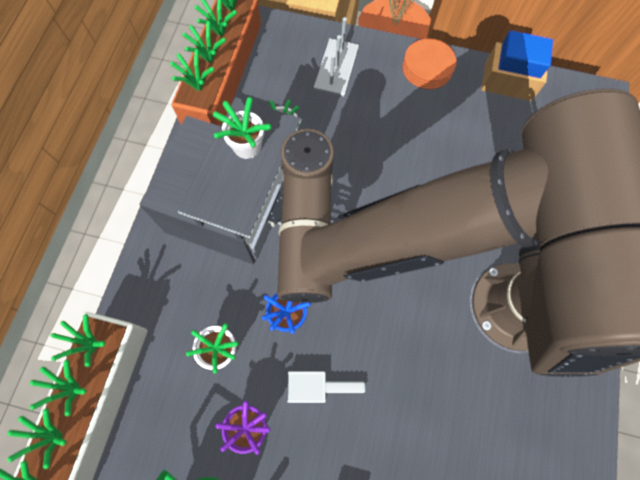

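Request:
apply_moves --commands '[{"grip": 1,"slide": [0,-0.001,0],"roll": 0},{"grip": 1,"slide": [0,-0.002,0],"roll": 0},{"grip": 1,"slide": [0,-0.003,0],"roll": 0},{"grip": 1,"slide": [0,-0.003,0],"roll": 0}]'

```text
time_s: 22.15
tcp_pos: [0.5906, -0.0568, 0.0221]
eef_rot: [-180.0, 0.0, -95.8]
contact_force: [0.5, 0.3, -0.9]
gripper_width: 0.0004
```

Request:
apply_moves --commands '[{"grip": 1,"slide": [0,-0.0007,0],"roll": 0},{"grip": 1,"slide": [0,-0.0007,0],"roll": 0}]'

```text
time_s: 22.4
tcp_pos: [0.5912, -0.0568, 0.0221]
eef_rot: [-180.0, 0.0, -95.8]
contact_force: [-0.4, 0.5, -0.2]
gripper_width: 0.0004
```

Request:
apply_moves --commands '[{"grip": 1,"slide": [0,-0.0007,0],"roll": 0},{"grip": 1,"slide": [0,-0.0007,0],"roll": 0}]'

```text
time_s: 22.65
tcp_pos: [0.5919, -0.0569, 0.0221]
eef_rot: [-180.0, 0.0, -95.8]
contact_force: [-2.8, 0.8, 0.0]
gripper_width: 0.0002
```

Request:
apply_moves --commands '[{"grip": 1,"slide": [0,-0.001,0],"roll": 0},{"grip": 1,"slide": [0,-0.001,0],"roll": 0}]'

```text
time_s: 22.9
tcp_pos: [0.5926, -0.057, 0.022]
eef_rot: [180.0, -0.0, -95.8]
contact_force: [-2.9, 0.4, 0.2]
gripper_width: 0.0005
```

Request:
apply_moves --commands '[{"grip": 1,"slide": [0,-0.001,0],"roll": 0},{"grip": 1,"slide": [0,-0.001,0],"roll": 0}]'

```text
time_s: 23.15
tcp_pos: [0.5924, -0.0572, 0.0217]
eef_rot: [179.9, -0.0, -95.8]
contact_force: [-6.8, 1.3, 1.1]
gripper_width: 0.0002
```

Run:
```python
from h import *
go(.6,-.06,.022,-95.8)
for n in ("scene","top"):
    im,d=capture(n); cv2.imwrite(f"pics/push4_{n}.png",im[:,:,::-1])
    P,u,v=cloud(n,d); S=np.stack([P[:,:2]@EX,P[:,:2]@EY,P[:,2]],1)
    k=(S[:,0]>.6)&(S[:,0]<.72)&(S[:,1]>.05)&(S[:,1]<.12)&(S[:,2]>.125)&(S[:,2]<.147); print(n,k.sum(),"front s",np.percentile(S[k,0],[1,5]) if k.sum() else 0)
    b=(S[:,2]<.09)&(S[:,2]>.03)&(S[:,0]>.66)&(S[:,0]<.72)&(abs(S[:,1])<.12); print("face",b.sum(),np.median(S[b,0]) if b.sum() else 0)
```

```text
t 23.15 tcp [ 0.5924 -0.0572  0.0217] rot [ 1.7986e+02 -2.0000e-02 -9.5800e+01] F [-6.8  1.3  1.1] w 0.0002 j [ 13.  25. -23.  -0. -42. -19.]
slide [ 0.002  -0.0079 -0.0003] roll -0.0
scene 145 front s [0.6916654  0.69204114]
face 148 0.6988956239465042
top 131 front s [0.68877176 0.68939843]
face 70 0.69655388418122
```

The force has risen to 6.8 N with no motion, at the expected shut position (panel s≈0.6905, expected 0.691). One more millimetre to confirm the stop.

Request:
apply_moves --commands '[{"grip": 1,"slide": [0,-0.001,0],"roll": 0},{"grip": 1,"slide": [0,-0.001,0],"roll": 0},{"grip": 1,"slide": [0,-0.001,0],"roll": 0}]'

```text
time_s: 23.62
tcp_pos: [0.5922, -0.0574, 0.0214]
eef_rot: [179.8, -0.0, -95.8]
contact_force: [-10.0, 2.5, 3.7]
gripper_width: 0.0003
```

Hard stop confirmed. Backing off.

Request:
apply_moves --commands '[{"grip": 1,"slide": [0,0.004,0],"roll": 0},{"grip": 1,"slide": [0,0.02,0],"roll": 0},{"grip": 1,"slide": [0,0.05,0],"roll": 0},{"grip": 1,"slide": [0,0.09,0],"roll": 0},{"grip": 1,"slide": [0,0.13,0],"roll": 0}]'

```text
time_s: 24.25
tcp_pos: [0.4639, -0.0441, 0.0221]
eef_rot: [-180.0, 0.0, -95.8]
contact_force: [-0.2, 0.7, 0.1]
gripper_width: 0.0006
```

Request:
apply_moves --commands '[{"grip": 1,"slide": [0,0.03,-0.02],"roll": 0},{"grip": 1,"slide": [0,0.04,-0.06],"roll": 0},{"grip": 1,"slide": [0,0.04,-0.1],"roll": 0},{"grip": 1,"slide": [0,0.04,-0.14],"roll": 0},{"grip": 1,"slide": [0,0.04,-0.14],"roll": 0}]'

```text
time_s: 24.88
tcp_pos: [0.4272, -0.0395, 0.1652]
eef_rot: [-179.6, 0.2, -95.8]
contact_force: [-0.3, 0.1, -1.3]
gripper_width: 0.0004
```

```bash
python3 - <<'E'
from h import *
go(.6,-.06,.022,-95.8)
for n in ("scene","top"):
    im,d=capture(n); cv2.imwrite(f"pics/end_{n}.png",im[:,:,::-1])
    P,u,v=cloud(n,d); S=np.stack([P[:,:2]@EX,P[:,:2]@EY,P[:,2]],1)
    k=(S[:,0]>.6)&(S[:,0]<.72)&(abs(S[:,1])<.12)&(S[:,2]>.125)&(S[:,2]<.147); print(n,k.sum(),"front s",np.percentile(S[k,0],[1,5]) if k.sum() else 0)
    for nm in ["pot_right","pot_left","scoop","upper_shelf"]:
        for q in boxes_of(nm,n)[:1]: print(nm,round(q["score"],2),world(n,q["position"]).round(3))
E
python3 -c "
import cv2
a=cv2.imread('pics/end_scene.png');b=cv2.imread('pics/end_top.png')
cv2.imwrite('pics/endc.png',cv2.resize(a[80:290,130:400],None,fx=2.8,fy=2.8))"
```

```text
t 24.88 tcp [ 0.4272 -0.0395  0.1652] rot [-1.7959e+02  1.6000e-01 -9.5760e+01] F [-0.3  0.1 -1.3] w 0.0004 j [ 21.  -0. -34.   0. -56. -27.]
slide [ 0.0034 -0.1729  0.1444] roll 0.04
scene 470 front s [0.69043599 0.69112774]
pot_right 0.5 [ 0.723 -0.362  0.12 ]
pot_left 0.74 [0.608 0.46  0.099]
scoop 0.72 [0.473 0.323 0.003]
upper_shelf 0.59 [ 0.729 -0.032  0.325]
top 486 front s [0.68813266 0.68882938]
pot_right 0.87 [ 0.732 -0.326  0.101]
pot_left 0.85 [0.585 0.181 0.105]
scoop 0.67 [0.478 0.33  0.006]
upper_shelf 0.89 [ 0.724 -0.047  0.324]
```

View pics/endc.png

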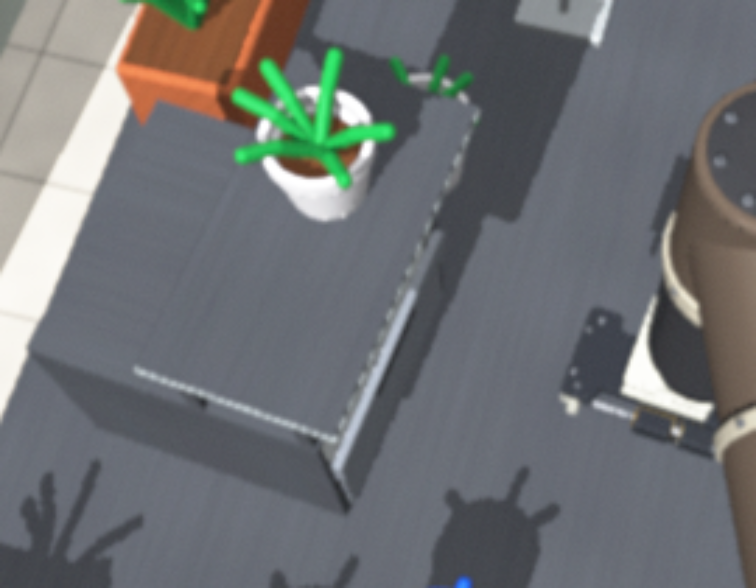

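View pics/end_top.png

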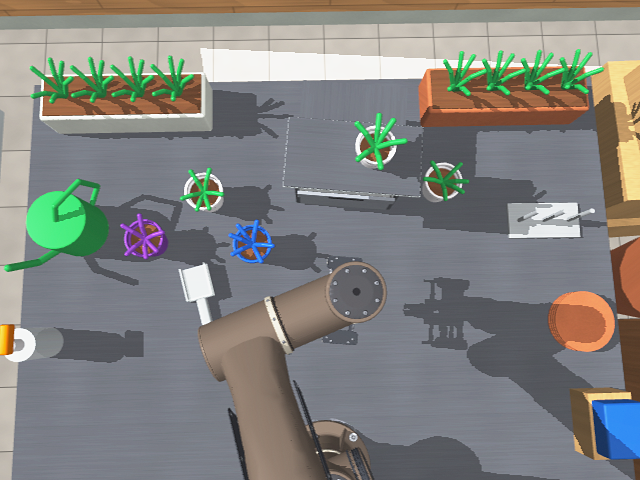

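Run:
```python
from h import *
for n in ("scene","top"):
    im,d=capture(n); P,u,v=cloud(n,d); S=np.stack([P[:,:2]@EX,P[:,:2]@EY,P[:,2]],1)
    k=(S[:,0]>.6)&(S[:,0]<.72)&(S[:,1]>.05)&(S[:,1]<.12)&(S[:,2]>.125)&(S[:,2]<.147); print(n,k.sum(),np.percentile(S[k,0],[1,5]))
s=get_state(); print(s["time_s"],s["contact_force"].round(1),np.abs(s["qd"]).max().round(2))
```

```text
scene 141 [0.69159353 0.69205844]
top 136 [0.68889035 0.68940489]
25.475 [-0.2 -0.8 -0.1] 0.09
```

No rebound: the panel is exactly where it was under load. Handing in.

```bash
python3 -c "
from plant import close_job
print(close_job())"
```

```text
the job is handed in; nothing more can be done
None
```

The red trowel is in the tray beside the rake, with its blade to the back and its handle to the front, and the tray is fully shut. The job took about 25.5 s of the 67 s allowed.

- **Placing:** I gripped the trowel by its handle and slid it in under the housing's lip. I lowered it until it touched the tray floor (about 7 N) and released it there. Pictures afterwards showed it flat, about 1–2° off the tray's axis, clear of the rake.
- **Shutting:** I pushed the tray with the low side of the gripper body, because a vertical finger push would have driven the wrist into the shelf. It took 2–3 N to move. At the end the force rose to about 10 N with no further movement.
- **Last checks:**
  - The front panel sat 10 mm in front of the housing face, as it should when shut, to within about 2 mm.
  - It did not spring back when I withdrew.
  - The shelf and pots looked unmoved in the last pictures, and the scoop looked unmoved too, though partly hidden by the arm in the top view.
- **Not fully checked:**
  - With the tray shut, the tools could not be seen. I last saw the trowel's handle and the rake's end during the push, with about 60 mm still to go, and both were lying in place.
  - In the last check the pot detector's best match for `pot_left` was the purple look-alike in one view and the blue one in the other. I checked `pot_left` by eye instead.

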